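# Scan the finished circuit boards in and line them up

## Robot

A 6-joint arm with a two-finger parallel gripper is mounted at the origin on the work surface. World frame = base frame: x ahead of the robot, y to its left, z up, the work surface at z = 0. Lengths are in mm, angles in rad, forces in N, time in s.
With the tool pointing down it reaches from about 275 to 1000 mm from the base axis. Payload 8.4 kg.
Tool frame: the origin (TCP) lies between the finger pads; the fingertips stand 25 mm ahead of it and the grasp point (between the pads) lies 6 mm ahead of it; z points along the fingers, y is the line along which they close (so a half turn about z gives the same grasp; the last joint's range is limited). The gripper opens to 85 mm and grips with 20 to 120 N. Pads are 22 mm wide; open, the fingers measure 114 mm over their backs; the gripper's body (76 mm by 85 mm) begins 54 mm behind the grasp point. The pads swing forward as they close: fully open they stand 13 mm farther back than shut.
Start: joints at [1.32, 0.353, 1.633, -0, 1.155, -0.002], TCP at [153.899, 605.758, 256.281] pointing down, gripper open.
Joint ranges: [-2.63, 2.63], [-0.92, 2.1], [0.06, 2.66], [-1.3, 4.44], [0, 2.69], [-3.02, 3.02]. Speed limits (rad/s): [2.22, 2.22, 2.79, 3.14, 3.14, 3.14].

## Interface

Orientations are given as [roll, pitch, yaw] about the fixed x, y, z axes, in that order (R = Rz(yaw) Ry(pitch) Rx(roll)).
In Python, from rig import r, eyes, workorder gives the robot as it stands. The module is installed in compiled form; this text tells all that it offers.
- The arm moves only by the tool step_arm, never from a script. Its argument "moves" is a list of rows, each an object of numbers: "tx", "ty", "tz": the shift along the tool's x, y, z scaled (see below); "ax", "ay", "az": the turn, a rotation vector about the tool's x, y, z scaled (see below). In form: [{"tx": .., "ty": .., "tz": .., "ax": .., "ay": .., "az": ..}, ...]. A call has 1 to 5 rows; each row shifts and turns the commanded pose from where the row before left it, along the tool's axes as they then stand; what a row does not reach is not made up. The controller multiplies each number of a shift by 25 mm and each number of a turn by 90 degrees. A row lasts 1/8 s, in which the tool goes at most 62.5 mm and 10.7 degrees, less where a joint would pass 70% of its speed; a pose out of reach is approached as far as the arm can. A call with a number of a shift or a turn outside -1 to 1 is refused whole. A call with a gripper value outside its range is refused whole. "gripper" is the opening, from 0 (shut) to 1 (fully open), set as the call begins (left out, the last holds). The fingers move at their own pace and stop on an object; "newtons" is the grip in N (left out, the last holds). Time passes only in rows, so rows that do not move let the fingers close. It gives the time, the measured TCP pose, the force, the opening and the grip force at its end, in the units of the state.
- r.sense(): the state, without advancing time (a new reading comes with each control period).
- eyes.grab_frame(name): name is "scene" or "side" or "wrist"; returns (picture, depth): 384x512x3 uint8, red, green, blue; 384x512 float32, mm along the optical axis (not along the pixel's ray), 0 where there is no reading.
- eyes.camera_info(name): a dict with "intrinsics" (3x3 intrinsics, pixels), "cam_to_world" (4x4, takes a point from camera to world coordinates). Camera axes: x right, y up, looking along -z (the intrinsics and any distortion apply to the point x, -y, -z); pixel columns grow to the right and rows downward; lengths in mm; the calibration is good to about 2 mm. The wrist camera is an equidistant fisheye: a pixel r from the principal point sees the ray r / f radians off the axis. A picture is of the moment at which its call begins: read the wrist's pose just before it. camera_info takes no time and is no camera call; for the wrist camera it gives the pose at the moment of the call.
- workorder.sign_off(): hands the job in; it is judged then, once.
The state is a dict: "clock": time; "qpos": joint angles; "qvel": joint speeds; "joint_efforts": joint torques, N m; "eef_pos": TCP position; "tcp_rot": TCP orientation; "contact_force": force on the tool from outside, world axes, zero at the start; "wrist_torque": the same for the moment, N m; "opening": opening from 0.0 (shut) to 1.0 (fully open); "grasp_force": force on a finger pad.
Only numpy, scipy, OpenCV 4.12 (cv2) and the standard library are available. Lean on these libraries where they do the work, as an engineer would, in place of code of your own. Each camera call takes 0.05 s, during which the arm holds its last target. There are 200 camera calls.

## Task

Book the finished circuit boards in, from the largest to the smallest: lay each flat with its white code label on the aiming mark, let go of it, squeeze the hand scanner's trigger fully home for a moment and let it spring back, then clear the board away and scan the next. In the end every board stands in the row in the outlined bay of its own size, square, with its plain end pushed up against the stop bar and its label end towards you; leave the other things on the bench alone.

Things in the scene. Friction and masses are not known exactly. Their poses are not given: they have to be found in the camera images.
- board1: Largest green circuit board, 84 mm long (x), 60 wide (y), with two long 40-pin chips side by side; loose, about 90 g, None if absent. On four 8 mm standoffs: board 8 to 10 mm up, black header strips flush with both long edges up to 19 mm, so grip across the width 8 to 19 mm up. Origin: centre, level with the standoffs' feet; z up; -x points to the label end, +x to the plain end.
- board1_label (a point): Centre of the 18 mm white code label on top of the largest board, 30 mm from its centre towards -x, 11 mm up.
- board2: Second largest green circuit board, 74 mm long (x), 52 wide (y), with one long 40-pin chip and one short chip; loose, about 75 g, None if absent. On four 8 mm standoffs: board 8 to 10 mm up, black header strips flush with both long edges up to 19 mm, so grip across the width 8 to 19 mm up. Origin: centre, level with the standoffs' feet; z up; -x points to the label end, +x to the plain end.
- board2_label (a point): Centre of the 18 mm white code label on top of the second largest board, 25 mm from its centre towards -x, 11 mm up.
- board3: Third green circuit board, 64 mm long (x), 44 wide (y), with four tiny 8-pin chips in a square; loose, about 60 g, None if absent. On four 8 mm standoffs: board 8 to 10 mm up, black header strips flush with both long edges up to 19 mm, so grip across the width 8 to 19 mm up. Origin: centre, level with the standoffs' feet; z up; -x points to the label end, +x to the plain end.
- board3_label (a point): Centre of the 18 mm white code label on top of the third board, 20 mm from its centre towards -x, 11 mm up.
- board4: Smallest green circuit board, 54 mm long (x), 36 wide (y), with one short 16-pin chip; loose, about 45 g, None if absent. On four 8 mm standoffs: board 8 to 10 mm up, black header strips flush with both long edges up to 19 mm, so grip across the width 8 to 19 mm up. Origin: centre, level with the standoffs' feet; z up; -x points to the label end, +x to the plain end.
- board4_label (a point): Centre of the 18 mm white code label on top of the smallest board, 15 mm from its centre towards -x, 11 mm up.
- trigger (a joint): Sprung trigger of the hand scanner, rad: 0 let go, 0.32 squeezed home to the grip. About 3 N starts it and 8 N at trigger_face hold it home; it springs back to 0 when let go.
- stand: Fixed stand with a pistol-shaped hand scanner on its side. Origin on the table under the crossing of barrel and grip axes, which is 147 mm up. Nose points to -x and 30 deg down (-0.866, 0, -0.5), 77 mm ahead; head 110 x 50 (y) x 70 mm. Grip runs level along +y, 20 to 120 mm from the barrel axis. Base plate x -15 to 125 mm, y +-50, 10 thick; post 250 mm high at x 85, y 0.
- trigger_face (a point): Where a finger presses the front (nose side) of the trigger, 58 mm from the barrel axis along the grip; 49 mm from grip_back when let go, 38 mm squeezed home; moves with the trigger. Its y axis runs along the trigger: level (90 deg to a flat board's z) when let go, 81 deg when squeezed home (83.2 deg at 0.24 rad, 88.6 deg at 0.05 rad).
- grip_back (a point): Back of the scanner's grip, across from the trigger. The grip is 32 mm thick along the nose direction, 30 mm across. It is free all round: straddle grip and trigger from above, the fingers closing along the nose direction (tool tilted 30 deg, fingertips down and towards the stand's +x).
- aim_mark (a point): Centre of the aiming mark, a flat white 70 mm square card with four corner brackets and a cross on the table where the scanner reads; 230 mm from the stand's origin towards its -x.
- stop: Fixed aluminium stop bar, 296 mm long (y), 14 high. Origin: middle of the front face, on the table; the bays lie towards -x (the robot's side), +y is to the robot's left. Four flat white outlines start at the face, each its board's size, 28 mm apart; their middles are at y = +108 mm (largest board), +24 (second), -52 (third), -120 (smallest); the bay of an absent board stays empty.
- spool: Bystander, to be left where it is: solder spool.
- sponge: Bystander, to be left where it is: sponge in its tin.
- tumbler: Bystander, to be left where it is: drinking glass.
- red_strip: Bystander, to be left where it is: red strip board.
- driver: Bystander, to be left where it is: screwdriver.
- cutters: Bystander, to be left where it is: side cutters.

How it is judged (in metres and radians):
On the way, in this order (a step that is already met when the one before it is completed fails the run):
1. the largest board lies flat and let go with its label on the aiming mark while the scanner's trigger is squeezed home (horizontal distance between board1_label and aim_mark below 0.012 m and angle between board1's own z axis and vertical below 0.02 rad and height (world z) of board1 below 0.006 m and contact force between the fingers and board1 below 0.05 N and linear speed of board1 below 0.02 m/s and angle between the z axis of board1 and the y axis of trigger_face, either way round below 1.452 rad), for 0.2 s.
2. the trigger is let go again, with the largest board still on the mark (horizontal distance between board1_label and aim_mark below 0.012 m and angle between board1's own z axis and vertical below 0.02 rad and height (world z) of board1 below 0.006 m and contact force between the fingers and board1 below 0.05 N and linear speed of board1 below 0.02 m/s and angle between the z axis of board1 and the y axis of trigger_face, either way round above 1.546 rad), for 0.1 s.
3. the second largest board lies flat and let go with its label on the aiming mark while the scanner's trigger is squeezed home (horizontal distance between board2_label and aim_mark below 0.012 m and angle between board2's own z axis and vertical below 0.02 rad and height (world z) of board2 below 0.006 m and contact force between the fingers and board2 below 0.05 N and linear speed of board2 below 0.02 m/s and angle between the z axis of board2 and the y axis of trigger_face, either way round below 1.452 rad), for 0.2 s.
4. the trigger is let go again, with the second largest board still on the mark (horizontal distance between board2_label and aim_mark below 0.012 m and angle between board2's own z axis and vertical below 0.02 rad and height (world z) of board2 below 0.006 m and contact force between the fingers and board2 below 0.05 N and linear speed of board2 below 0.02 m/s and angle between the z axis of board2 and the y axis of trigger_face, either way round above 1.546 rad), for 0.1 s.
5. the third board lies flat and let go with its label on the aiming mark while the scanner's trigger is squeezed home (horizontal distance between board3_label and aim_mark below 0.012 m and angle between board3's own z axis and vertical below 0.02 rad and height (world z) of board3 below 0.006 m and contact force between the fingers and board3 below 0.05 N and linear speed of board3 below 0.02 m/s and angle between the z axis of board3 and the y axis of trigger_face, either way round below 1.452 rad), for 0.2 s.
6. the trigger is let go again, with the third board still on the mark (horizontal distance between board3_label and aim_mark below 0.012 m and angle between board3's own z axis and vertical below 0.02 rad and height (world z) of board3 below 0.006 m and contact force between the fingers and board3 below 0.05 N and linear speed of board3 below 0.02 m/s and angle between the z axis of board3 and the y axis of trigger_face, either way round above 1.546 rad), for 0.1 s.
7. the smallest board lies flat and let go with its label on the aiming mark while the scanner's trigger is squeezed home (horizontal distance between board4_label and aim_mark below 0.012 m and angle between board4's own z axis and vertical below 0.02 rad and height (world z) of board4 below 0.006 m and contact force between the fingers and board4 below 0.05 N and linear speed of board4 below 0.02 m/s and angle between the z axis of board4 and the y axis of trigger_face, either way round below 1.452 rad), for 0.2 s.
8. the trigger is let go again, with the smallest board still on the mark (horizontal distance between board4_label and aim_mark below 0.012 m and angle between board4's own z axis and vertical below 0.02 rad and height (world z) of board4 below 0.006 m and contact force between the fingers and board4 below 0.05 N and linear speed of board4 below 0.02 m/s and angle between the z axis of board4 and the y axis of trigger_face, either way round above 1.546 rad), for 0.1 s.
At the end, for the whole second after the job is handed in: Every board that was there lies flat and at rest in the bay of its size: plain end within 4 mm of the stop bar's face, within 10 mm of the bay's middle sideways, square to the bar within 0.06 rad; the trigger is released (below 0.05 rad) (value of joint trigger below 0.05 rad and x of board1 in the frame of stop between -0.046 and -0.039 m and y of board1 in the frame of stop between 0.098 and 0.118 m and x of board1_label in the frame of stop below -0.042 m and angle between the x axis of each of board1, board2, board3, board4 and the x axis of stop, either way round below 0.06 rad and angle between each of board1, board2, board3, board4's own z axis and vertical below 0.08 rad and height (world z) of each of board1, board2, board3, board4 below 0.006 m and linear speed of each of board1, board2, board3, board4 below 0.01 m/s and x of board2 in the frame of stop between -0.041 and -0.034 m and y of board2 in the frame of stop between 0.014 and 0.034 m and x of board2_label in the frame of stop below -0.037 m and x of board3 in the frame of stop between -0.036 and -0.029 m and y of board3 in the frame of stop between -0.062 and -0.042 m and x of board3_label in the frame of stop below -0.032 m and x of board4 in the frame of stop between -0.031 and -0.024 m and y of board4 in the frame of stop between -0.13 and -0.11 m and x of board4_label in the frame of stop below -0.027 m); the robot touches nothing.
It fails at once if a bystander is pushed more than 4 cm or knocked over (distance of any of spool, sponge, tumbler, red_strip, driver, cutters from where it was at the start of the episode above 0.04 m or angle between any of spool, sponge, tumbler, red_strip, driver, cutters's own z axis and vertical above 0.6 rad).
Of board1, board2, board3, board4 only 2 to 3 are there at a start; the rules pass over those that are not, and their reading is None.
At some moment in a run one of board1, board2, board3, board4 may be knocked a few centimetres aside while the robot is not near it.
Once in a run the grip may slacken for a moment while it holds something.
It also fails if it takes over 210 s, if anything falls off the work surface, if the arm or the gripper's body presses on something with over 40 N, if the wrist force passes 120 N, or if a joint passes its speed limit or range.

## Working session

There is one attempt and no reset: what is moved stays moved. The work goes in short steps, Python scripts to look and compute and a tool call to move; the robot and the scene stay as the last step left them, time stands still between calls to the robot, and variables do not carry over. Pictures are saved under pics/ and viewed, at most 14 in all, crops included, and the job is handed in when it is done.

Besides the shell and the picture viewer there is one more tool, called after ">>>" by a JSON object that holds its "op" and its "data", one argument or row to a line. step_arm: Moves the arm, as the interface text tells. Its arguments: {"type":"object","properties":{"moves":{"type":"array","items":{"type":"object","properties":{"tx":{"type":"number"},"ty":{"type":"number"},"tz":{"type":"number"},"ax":{"type":"number"},"ay":{"type":"number"},"az":{"type":"number"}}}},"gripper":{"type":"number"},"newtons":{"type":"number"}},"required":["moves"]}

```bash
mkdir -p pics; cat > h.py <<'E'
import numpy as np, cv2
from rig import r, eyes, workorder
from scipy.spatial.transform import Rotation as Ro
def ray(cam,info,px):
    K=np.array(info["intrinsics"]);T=np.array(info["cam_to_world"])
    px=np.atleast_2d(np.asarray(px,float))
    x=(px[:,0]-K[0,2])/K[0,0]; y=(px[:,1]-K[1,2])/K[1,1]
    if cam=="wrist":
        t=np.hypot(x,y); s=np.where(t>1e-9,np.sin(t)/np.maximum(t,1e-9),1)
        d=np.stack([x*s,-y*s,-np.cos(t)],1)
    else: d=np.stack([x,-y,-np.ones_like(x)],1)
    return T[:3,3], d@T[:3,:3].T
def onplane(cam,info,px,z):
    o,d=ray(cam,info,px); return o+d*((z-o[2])/d[:,2])[:,None]
def proj(cam,info,P):
    K=np.array(info["intrinsics"]);T=np.array(info["cam_to_world"])
    c=(np.atleast_2d(P)-T[:3,3])@T[:3,:3]
    x,y,z=c[:,0],-c[:,1],-c[:,2]
    if cam=="wrist":
        rr=np.hypot(x,y);t=np.arctan2(rr,z);k=t/np.maximum(rr,1e-9)
    else: k=1/z
    return np.stack([K[0,0]*x*k+K[0,2],K[1,1]*y*k+K[1,2]],1)
def cloud(cam,info,dep):
    v,u=np.mgrid[:dep.shape[0],:dep.shape[1]]
    o,d=ray(cam,info,np.stack([u.ravel(),v.ravel()],1))
    T=np.array(info["cam_to_world"]); ax=-T[:3,2]
    P=o+d*(dep.ravel()/(d@ax))[:,None]
    return P.reshape(*dep.shape,3)
def grab(cam):
    info=eyes.camera_info(cam); p,d=eyes.grab_frame(cam); return info,p,d
def save(n,p): cv2.imwrite("pics/"+n,cv2.cvtColor(p,cv2.COLOR_RGB2BGR))
E
python3 - <<'E'
from h import *
import pickle
D={}
for c in("scene","side","wrist"):
    D[c]=grab(c); print(c,np.round(D[c][0]["intrinsics"],1).tolist(),np.round(D[c][0]["cam_to_world"],3).tolist())
    save(f"{c}0.png",D[c][1])
pickle.dump(D,open("d0.pkl","wb"))
print({k:np.round(v,3) for k,v in r.sense().items()})
E
```

```text
scene [[474.0, 0.0, 258.8], [0.0, 474.0, 195.0], [0.0, 0.0, 1.0]] [[-0.658, -0.457, 0.598, 1308.416], [0.753, -0.409, 0.516, 699.894], [0.009, 0.79, 0.613, 878.918], [0.0, 0.0, 0.0, 1.0]]
side [[370.5, 0.0, 263.4], [0.0, 370.5, 192.3], [0.0, 0.0, 1.0]] [[-0.997, 0.046, -0.067, 494.386], [-0.081, -0.609, 0.789, 793.731], [-0.004, 0.792, 0.61, 719.269], [0.0, 0.0, 0.0, 1.0]]
wrist [[297.3, 0.0, 256.6], [0.0, 297.3, 193.2], [0.0, 0.0, 1.0]] [[0.246, -0.934, -0.259, 88.461], [0.969, 0.236, 0.067, 622.099], [-0.002, -0.267, 0.964, 373.891], [0.0, 0.0, 0.0, 1.0]]
{'clock': np.float64(0.15), 'qpos': array([ 1.32 ,  0.353,  1.634,  0.   ,  1.155, -0.002]), 'qvel': array([ 0.   , -0.002, -0.002,  0.002,  0.   , -0.   ]), 'joint_efforts': array([ 0.0000e+00, -6.0564e+01, -3.4234e+01,  0.0000e+00,  6.0000e-03,
       -0.0000e+00]), 'eef_pos': array([153.817, 605.437, 255.758]), 'tcp_rot': array([-3.141, -0.   ,  2.893]), 'contact_force': array([-0.129, -0.209, -0.547]), 'wrist_torque': array([-0.   ,  0.018,  0.043]), 'grasp_force': np.float64(0.0), 'opening': np.float64(0.996)}
```

View pics/scene0.png

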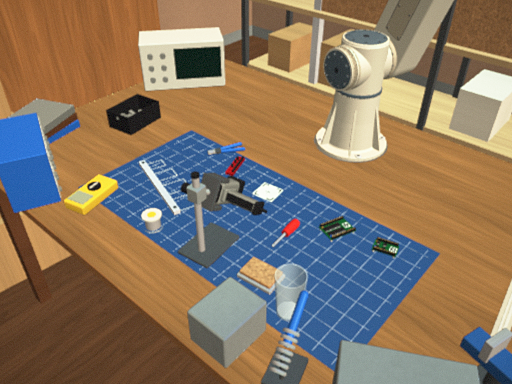

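View pics/side0.png

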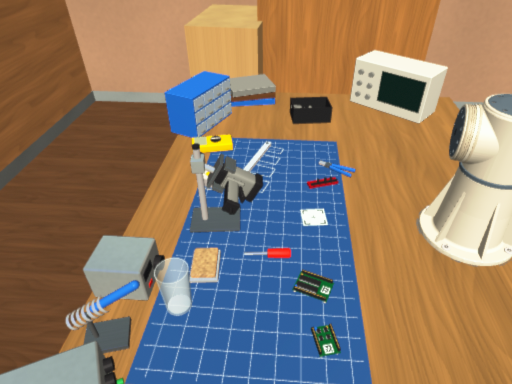

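View pics/wrist0.png

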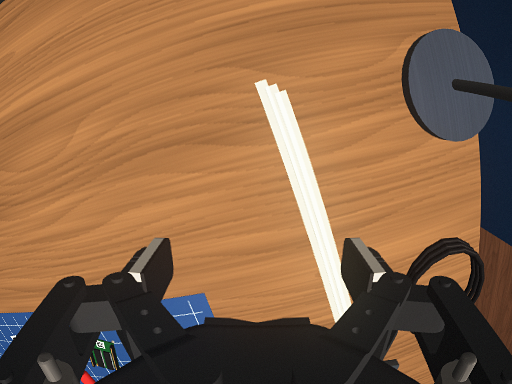

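Scene and side views show two boards, at scene px (338,228) and (386,246). The aim card is at (267,191), the scanner stand at (205,230), the stop bar at (160,187) with the outlines beside it, and the glass at (290,290). The wrist view looks away from the work area. Next I'll measure from both views.

```bash
cat > m.py <<'E'
from h import *
import pickle
D=pickle.load(open("d0.pkl","rb"))
# how good is depth: mean z on mat; then blobs by colour
for c in("side","scene"):
    info,p,d=D[c]; P=cloud(c,info,d); 
    hsv=cv2.cvtColor(p,cv2.COLOR_RGB2HSV)
    inb=(P[...,0]>150)&(P[...,0]<1000)&(abs(P[...,1])<600)&(d>0)
    blue=(hsv[...,0]>100)&(hsv[...,0]<125)&(hsv[...,1]>120)&inb&(abs(P[...,2])<15)
    Q=P[blue]; print(c,"mat z",np.percentile(Q[:,2],[5,50,95]).round(1),"x",np.percentile(Q[:,0],[.5,99.5]).round(),"y",np.percentile(Q[:,1],[.5,99.5]).round())
    M={"green":(hsv[...,0]>45)&(hsv[...,0]<90)&(hsv[...,1]>90)&(P[...,2]<40),
       "white":(hsv[...,1]<40)&(hsv[...,2]>190)&(P[...,2]<40),
       "high":(P[...,2]>22),"dark":(hsv[...,2]<90)&(abs(P[...,2])<40)}
    for k,m in M.items():
        m=(m&inb).astype(np.uint8)
        n,l,s,ce=cv2.connectedComponentsWithStats(m)
        for i in range(1,n):
            if s[i,4]<12: continue
            Q=P[l==i]; print(k,s[i].tolist(),"c",Q.mean(0).round(),"min",np.percentile(Q,3,axis=0).round(),"max",np.percentile(Q,97,axis=0).round())
E
python3 m.py
python3 - <<'E'
from h import *
import pickle
D=pickle.load(open("d0.pkl","rb"))
a=cv2.resize(D["scene"][1][130:290,140:420],None,fx=2.8,fy=2.8,interpolation=cv2.INTER_CUBIC); save("sc_crop.png",a)
E
```

```text
side mat z [-1.7  0.4  2.6] x [322. 787.] y [-469.  469.]
green [295, 272, 7, 12, 18] c [461. 208.  11.] min [455. 190.   8.] max [467. 222.  14.]
green [303, 273, 31, 29, 201] c [409. 224.  11.] min [383. 195.   8.] max [444. 259.  15.]
green [316, 325, 24, 32, 289] c [402. 365.  10.] min [382. 335.   8.] max [420. 397.  15.]
white [243, 142, 28, 29, 172] c [ 612. -329.   14.] min [ 578. -421.   11.] max [ 644. -242.   16.]
white [319, 161, 6, 4, 13] c [ 382. -311.   10.] min [ 374. -315.    7.] max [ 390. -305.   12.]
white [301, 209, 27, 17, 369] c [418. -30.   1.] min [385. -65.  -2.] max [451.   1.   3.]
white [203, 212, 3, 7, 15] c [730.  17.  27.] min [727.  15.  16.] max [733.  19.  38.]
white [244, 253, 9, 2, 17] c [589. 141.  14.] min [580. 139.  12.] max [599. 143.  16.]
white [190, 274, 28, 9, 96] c [689. 229.  11.] min [658. 217.   6.] max [719. 234.  14.]
white [321, 286, 9, 8, 35] c [398. 239.  10.] min [389. 229.   8.] max [407. 247.  12.]
white [168, 299, 22, 15, 175] c [721. 322.  25.] min [703. 307.  10.] max [743. 328.  39.]
white [323, 344, 11, 9, 54] c [400. 384
[... 4232 characters left out ...]
 246, 24, 11, 80] c [425. 368.  12.] min [409. 340.   7.] max [435. 395.  18.]
dark [178, 251, 32, 17, 80] c [770.  17.   7.] min [761. -31.   3.] max [778.  61.  11.]
dark [215, 250, 10, 10, 16] c [712.  55.   5.] min [695.  52.   1.] max [732.  59.   9.]
dark [191, 334, 12, 13, 36] c [937. 210.  24.] min [936. 197.  14.] max [938. 226.  35.]
dark [206, 349, 13, 10, 40] c [937. 260.  24.] min [936. 244.  13.] max [938. 275.  38.]
dark [261, 353, 47, 31, 486] c [862. 398.  12.] min [818. 371.   9.] max [907. 421.  17.]
dark [218, 355, 6, 10, 25] c [937. 283.  26.] min [935. 276.  11.] max [938. 287.  39.]
dark [270, 363, 10, 6, 14] c [868. 368.  12.] min [865. 357.   9.] max [871. 377.  14.]
```

View pics/sc_crop.png

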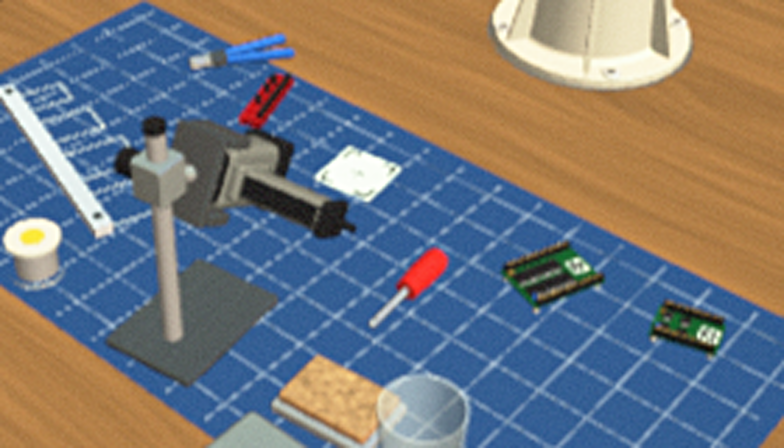

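The crop shows the screwdriver at crop px (410,285). The larger board sits at (552,272) with long chips, and the smaller one at (688,327) looks like the four-tiny-chip board3; both carry white labels. I'll hover the wrist camera between them.

>>> {"op": "step_arm", "data": {
  "moves": [
    {"tx": -0.9, "ty": -0.64},
    {"tx": -0.9, "ty": -0.64},
    {"tx": -0.9, "ty": -0.64},
    {"tx": -0.9, "ty": -0.64},
    {"tx": -0.9, "ty": -0.64}
  ],
  "gripper": 1
}}

```text
schema error: expected keys tx, ty, tz, ax, ay, az
```

>>> {"op": "step_arm", "data": {
  "moves": [
    {"tx": -0.9, "ty": -0.64},
    {"tx": -0.9, "ty": -0.64},
    {"tx": -0.9, "ty": -0.64},
    {"tx": -0.9, "ty": -0.64},
    {"tx": -0.9, "ty": -0.64}
  ]
}}

```text
schema error: expected keys tx, ty, tz, ax, ay, az
```

>>> {"op": "step_arm", "data": {
  "moves": [
    {"tx": -0.9, "ty": -0.64},
    {"tx": -0.9, "ty": -0.64},
    {"tx": -0.9, "ty": -0.64},
    {"tx": -0.9, "ty": -0.64},
    {"tx": -0.9, "ty": -0.64}
  ]
}}

```text
schema error: expected keys tx, ty, tz, ax, ay, az
```

>>> {"op": "step_arm", "data": {
  "moves": [
    {},
    {}
  ]
}}

```text
schema error: expected keys tx, ty, tz, ax, ay, az
```

```bash
python3 - <<'E'
from h import *
import pickle
s=r.sense(); print(s["clock"],s["eef_pos"],s["tcp_rot"],s["qpos"])
D=grab("wrist"); pickle.dump(D,open("w1.pkl","wb")); save("w1.png",D[1])
E
```

```text
0.15 [153.81657322 605.43743408 255.75847395] [-3.14058446e+00 -2.58061792e-05  2.89275694e+00] [ 1.31958831e+00  3.53455325e-01  1.63395564e+00  2.55930670e-05
  1.15518993e+00 -2.38265418e-03]
```

View pics/w1.png

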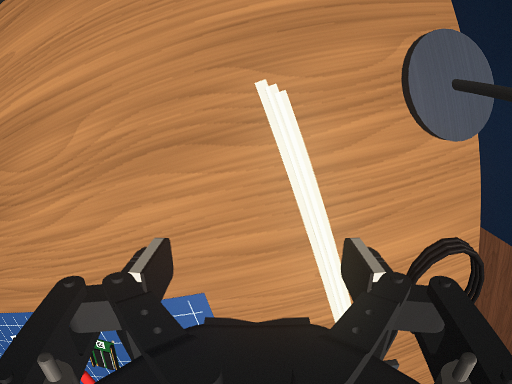

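The arm hasn't moved, so this is the same view as before; rows need all six keys.

>>> {"op": "step_arm", "data": {
  "moves": [
    {"tx": -0.9, "ty": -0.64, "tz": 0, "ax": 0, "ay": 0, "az": 0},
    {"tx": -0.9, "ty": -0.64, "tz": 0, "ax": 0, "ay": 0, "az": 0},
    {"tx": -0.9, "ty": -0.64, "tz": 0, "ax": 0, "ay": 0, "az": 0},
    {"tx": -0.9, "ty": -0.64, "tz": 0, "ax": 0, "ay": 0, "az": 0},
    {"tx": -0.9, "ty": -0.64, "tz": 0, "ax": 0, "ay": 0, "az": 0}
  ],
  "gripper": 1
}}

```text
clock: 0.82
eef_pos: [244.2, 498.7, 256.2]
tcp_rot: [-3.141, 0.0, 2.892]
contact_force: [0.1, 0.4, -0.1]
opening: 0.997
grasp_force: 0.0
```

>>> {"op": "step_arm", "data": {
  "moves": [
    {"tx": -0.9, "ty": -0.64, "tz": 0, "ax": 0, "ay": 0, "az": 0},
    {"tx": -0.9, "ty": -0.64, "tz": 0, "ax": 0, "ay": 0, "az": 0},
    {"tx": -0.9, "ty": -0.64, "tz": 0, "ax": 0, "ay": 0, "az": 0},
    {"tx": -0.9, "ty": -0.64, "tz": 0, "ax": 0, "ay": 0, "az": 0},
    {"tx": -0.9, "ty": -0.64, "tz": 0, "ax": 0, "ay": 0, "az": 0}
  ]
}}

```text
clock: 1.45
eef_pos: [333.3, 393.3, 256.2]
tcp_rot: [-3.141, 0.0, 2.892]
contact_force: [-0.1, 0.7, -0.3]
opening: 1.0
grasp_force: 0.0
```

>>> {"op": "step_arm", "data": {
  "moves": [
    {"tx": -0.9, "ty": -0.64, "tz": 0, "ax": 0, "ay": 0, "az": 0},
    {"tx": -0.9, "ty": -0.64, "tz": 0, "ax": 0, "ay": 0, "az": 0},
    {"tx": -0.9, "ty": -0.64, "tz": 0, "ax": 0, "ay": 0, "az": 0},
    {"tx": -0.9, "ty": -0.64, "tz": 0, "ax": 0, "ay": 0, "az": 0},
    {"tx": -0.9, "ty": -0.64, "tz": 0, "ax": 0, "ay": 0, "az": 0}
  ]
}}

```text
clock: 2.08
eef_pos: [422.2, 288.1, 256.2]
tcp_rot: [-3.141, -0.0, 2.892]
contact_force: [0.5, 1.0, -0.8]
opening: 1.001
grasp_force: 0.0
```

>>> {"op": "step_arm", "data": {
  "moves": [
    {"tx": 0, "ty": 0, "tz": 0, "ax": 0, "ay": 0, "az": 0},
    {"tx": 0, "ty": 0, "tz": 0, "ax": 0, "ay": 0, "az": 0}
  ]
}}

```text
clock: 2.33
eef_pos: [421.6, 289.7, 256.2]
tcp_rot: [-3.142, -0.0, 2.892]
contact_force: [-0.1, -0.6, -0.4]
opening: 0.998
grasp_force: 0.0
```

```bash
python3 - <<'E'
from h import *
import pickle
s=r.sense(); print(s["clock"],s["eef_pos"],s["tcp_rot"],s["qpos"])
D=grab("wrist"); pickle.dump(D,open("w1.pkl","wb")); save("w1b.png",D[1])
E
```

```text
2.325 [421.59163895 289.65507112 256.24113191] [-3.14155261e+00 -3.19663767e-04  2.89187808e+00] [ 5.98917515e-01  1.76262696e-01  1.87261484e+00  2.40318550e-04
  1.09295648e+00 -7.22274784e-01]
```

View pics/w1b.png

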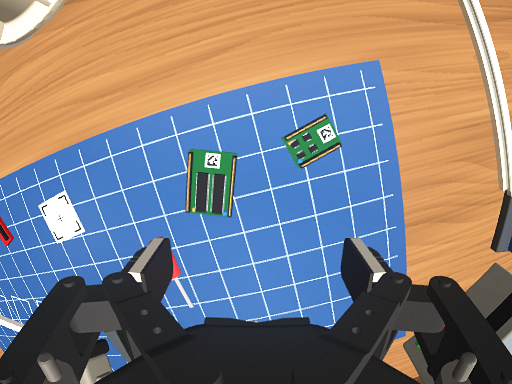

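Wrist view: the largest board, with two long chips, is at (211,182) and board3, with four tiny chips, at (313,141). The aim card is at (62,217).

```bash
cat >> h.py <<'E'
def boards(cam,D,verbose=True):
    """non-blue blobs containing green; footprint rectangle on plane z=14, label on z=11"""
    info,p,d=D; P=cloud(cam,info,d); hsv=cv2.cvtColor(p,cv2.COLOR_RGB2HSV)
    g=((hsv[...,0]>45)&(hsv[...,0]<90)&(hsv[...,1]>90)&(hsv[...,2]>40)).astype(np.uint8)
    gd=cv2.morphologyEx(g,cv2.MORPH_CLOSE,np.ones((15,15)))
    n,l,s,ce=cv2.connectedComponentsWithStats(gd); out=[]
    for i in range(1,n):
        if s[i,4]<150: continue
        x,y,w,h=s[i,:4]; 
        if w>150 or h>150: continue
        reg=cv2.dilate((l==i).astype(np.uint8),np.ones((13,13)))>0
        mat=(hsv[...,0]>95)&(hsv[...,0]<130)&(hsv[...,1]>100)
        hd=reg&(P[...,2]>14.5)&(P[...,2]<26)&~mat
        if hd.sum()<20: continue
        Q=P[hd]; rc=cv2.minAreaRect(Q[:,:2].astype(np.float32))
        lab=reg&(hsv[...,1]<60)&(hsv[...,2]>140)
        lb=cv2.connectedComponentsWithStats(lab.astype(np.uint8))
        if lb[0]<2: continue
        k=1+np.argmax(lb[2][1:,4]); lp=np.array(lb[3][k])
        hull=cv2.convexHull(np.argwhere(lb[1]==k)[:,::-1].astype(np.float32)); lp=cv2.minAreaRect(hull)[0]
        L=onplane(cam,info,[lp],11)[0]
        c=np.array(rc[0]); bx=cv2.boxPoints(rc); e=[bx[1]-bx[0],bx[2]-bx[1]]; e=max(e,key=np.linalg.norm); e=e/np.linalg.norm(e)
        if e@(c-L[:2])<0:e=-e
        out.append(dict(c=c,size=sorted(rc[1]),yaw=np.degrees(np.arctan2(e[1],e[0])),label=L[:2],dist=np.linalg.norm(c-L[:2]),z=np.median(Q[:,2]),n=len(Q)))
        if verbose: print({k:np.round(v,1) for k,v in out[-1].items()})
    return out
E
python3 - <<'E'
from h import *
import pickle
D0=pickle.load(open("d0.pkl","rb")); W=pickle.load(open("w1.pkl","rb"))
D0["wrist"]=W
for c in D0: print(c); boards(c,D0[c])
# aim mark: white quad
for c in D0:
    info,p,d=D0[c]; P=cloud(c,info,d); hsv=cv2.cvtColor(p,cv2.COLOR_RGB2HSV)
    m=((hsv[...,1]<60)&(hsv[...,2]>150)&(np.hypot(P[...,0]-419,P[...,1]+31)<70)).astype(np.uint8)
    n,l,s,ce=cv2.connectedComponentsWithStats(m); k=1+np.argmax(s[1:,4])
    pts=np.argwhere(l==k)[:,::-1]; Q=onplane(c,info,pts,0)[:,:2].astype(np.float32); print(c,"mark",cv2.minAreaRect(Q),Q.mean(0),"z",np.median(P[l==k][:,2]))
# stop bar top, stand base, from scene/side cloud
for c in("scene","side"):
    info,p,d=D0[c]; P=cloud(c,info,d); hsv=cv2.cvtColor(p,cv2.COLOR_RGB2HSV)
    R=(P[...,0]>540)&(P[...,0]<720)&(P[...,1]>-470)&(P[...,1]<-120)
    m=R&(hsv[...,1]<60)&(hsv[...,2]>150)&(P[...,2]>7)&(P[...,2]<22)
    px=np.argwhere(m)[:,::-1]; Q=onplane(c,info,px,14)[:,:2].astype(np.float32); print(c,"bar",cv2.minAreaRect(Q),np.round(cv2.boxPoints(cv2.minAreaRect(Q)),1).tolist())
    pm=(P[...,2]>25)&(P[...,2]<100)&(P[...,0]>660)&(P[...,0]<780)&(P[...,1]>-60)&(P[...,1]<90)
    print("post",np.median(P[pm],0),pm.sum())
    for zz in(215,235,245):
        q=(abs(P[...,2]-zz)<8)&(P[...,0]>600)&(P[...,0]<800)&(abs(P[...,1])<120); print(zz,P[q].mean(0).round(1) if q.any() else None,q.sum())
E
```

```text
scene
{'c': array([430. , 226.7]), 'size': array([65.1, 77.5]), 'yaw': np.float32(-18.5), 'label': array([400.5, 236.4]), 'dist': np.float64(31.1), 'z': np.float64(16.1), 'n': np.int64(98)}
{'c': array([408.6, 363.2]), 'size': array([47.4, 56.9]), 'yaw': np.float32(-75.1), 'label': array([402.4, 382.4]), 'dist': np.float64(20.2), 'z': np.float64(16.3), 'n': np.int64(72)}
side
{'c': array([426.4, 227.4]), 'size': array([63.1, 77.7]), 'yaw': np.float32(-20.5), 'label': array([398.4, 237.8]), 'dist': np.float64(29.8), 'z': np.float64(16.9), 'n': np.int64(271)}
{'c': array([404.8, 364.5]), 'size': array([44.4, 58.1]), 'yaw': np.float32(-74.7), 'label': array([399.9, 382.7]), 'dist': np.float64(18.9), 'z': np.float64(17.9), 'n': np.int64(184)}
wrist
{'c': array([405.5, 364.4]), 'size': array([44.4, 57.4]), 'yaw': np.float32(-74.3), 'label': array([400.4, 383.5]), 'dist': np.float64(19.8), 'z': np.float64(18.8), 'n': np.int64(538)}
{'c': array([426.8, 227.9]), 'size': array([59.6, 77.4]), 'yaw': np.float32(-20.1), 'label': array([398.9, 238.2]), 'dist': np.float64(29.8), 'z': np.float64(15
[... 580 characters left out ...]
6245117), 71.87700653076172) [[574.9000244140625, -432.3999938964844], [593.9000244140625, -438.6000061035156], [687.5999755859375, -152.3000030517578], [668.5999755859375, -146.10000610351562]]
post [738.92160521  13.57677699  63.48073751] 160
215 [728.9  10.6 212.6] 174
235 [737.5  12.8 234.1] 40
245 [736.1  10.7 246.5] 69
side bar ((609.7405395507812, -334.4136962890625), (208.58595275878906, 23.906370162963867), 71.32733154296875) [[565.0, -429.3999938964844], [587.7000122070312, -437.0], [654.5, -239.39999389648438], [631.7999877929688, -231.8000030517578]]
post [727.83483234  15.49408426  64.8855182 ] 139
215 [714.   12.8 213.1] 158
235 [728.5  15.5 235. ] 37
245 [728.8  12.  246.7] 61
```

Both boards agree across the three views to about 3 mm: board1 at (427,228) with yaw -20°, board3 at (405,364) with yaw -74.5°. The mark is at (418,-31) and the stand yaw is about 8°. Now for board1.

>>> {"op": "step_arm", "data": {
  "moves": [
    {"tx": 0, "ty": 0, "tz": 0, "ax": 0, "ay": 0, "az": 0.066},
    {"tx": -0.35, "ty": -0.75, "tz": 0.5, "ax": 0, "ay": 0, "az": 0},
    {"tx": -0.35, "ty": -0.75, "tz": 0.5, "ax": 0, "ay": 0, "az": 0},
    {"tx": -0.35, "ty": -0.75, "tz": 0.5, "ax": 0, "ay": 0, "az": 0},
    {"tx": 0, "ty": 0, "tz": 1, "ax": 0, "ay": 0, "az": 0}
  ]
}}

```text
clock: 3.0
eef_pos: [427.0, 226.0, 193.1]
tcp_rot: [-3.142, 0.0, 2.789]
contact_force: [0.1, 0.6, -0.6]
opening: 1.003
grasp_force: 0.0
```

>>> {"op": "step_arm", "data": {
  "moves": [
    {"tx": 0, "ty": 0, "tz": 1, "ax": 0, "ay": 0, "az": 0},
    {"tx": 0, "ty": 0, "tz": 1, "ax": 0, "ay": 0, "az": 0},
    {"tx": 0, "ty": 0, "tz": 0.5, "ax": 0, "ay": 0, "az": 0},
    {"tx": 0, "ty": 0, "tz": 0, "ax": 0, "ay": 0, "az": 0},
    {"tx": 0, "ty": 0, "tz": 0, "ax": 0, "ay": 0, "az": 0}
  ]
}}

```text
clock: 3.62
eef_pos: [427.5, 228.2, 131.9]
tcp_rot: [3.141, 0.001, 2.789]
contact_force: [-0.5, -0.7, -0.2]
opening: 0.998
grasp_force: 0.0
```

```bash
python3 - <<'E'
from h import *
import pickle
s=r.sense(); print(s["clock"],s["eef_pos"],s["tcp_rot"])
D=grab("wrist"); pickle.dump(D,open("w2.pkl","wb")); save("w2.png",D[1]); boards("wrist",D)
E
```

```text
3.625 [427.53567308 228.17196318 131.88823718] [3.14098678e+00 6.07414178e-04 2.78929355e+00]
{'c': array([405.5, 364.2]), 'size': array([44.9, 58.8]), 'yaw': np.float32(-74.0), 'label': array([400.2, 383.6]), 'dist': np.float64(20.1), 'z': np.float64(18.6), 'n': np.int64(1150)}
{'c': array([426.9, 227.9]), 'size': array([59.3, 78.4]), 'yaw': np.float32(-20.6), 'label': array([399. , 238.2]), 'dist': np.float64(29.7), 'z': np.float64(16.2), 'n': np.int64(2163)}
```

>>> {"op": "step_arm", "data": {
  "moves": [
    {"tx": 0, "ty": 0, "tz": 1, "ax": 0, "ay": 0, "az": 0},
    {"tx": 0, "ty": 0, "tz": 1, "ax": 0, "ay": 0, "az": 0},
    {"tx": 0, "ty": 0, "tz": 1, "ax": 0, "ay": 0, "az": 0},
    {"tx": 0, "ty": 0, "tz": 1, "ax": 0, "ay": 0, "az": 0},
    {"tx": 0, "ty": 0, "tz": 0.2, "ax": 0, "ay": 0, "az": 0}
  ]
}}

```text
clock: 4.3
eef_pos: [426.8, 228.0, 25.8]
tcp_rot: [-3.141, -0.001, 2.789]
contact_force: [0.2, 0.0, -0.2]
opening: 0.999
grasp_force: 0.0
```

>>> {"op": "step_arm", "data": {
  "moves": [
    {"tx": 0, "ty": 0, "tz": 0, "ax": 0, "ay": 0, "az": 0},
    {"tx": 0, "ty": 0, "tz": 0, "ax": 0, "ay": 0, "az": 0},
    {"tx": 0, "ty": 0, "tz": 0, "ax": 0, "ay": 0, "az": 0},
    {"tx": 0, "ty": 0, "tz": 0, "ax": 0, "ay": 0, "az": 0}
  ],
  "gripper": 0.4,
  "newtons": 50
}}

```text
clock: 4.8
eef_pos: [427.7, 228.5, 27.6]
tcp_rot: [3.14, 0.001, 2.789]
contact_force: [-1.7, -0.9, 7.5]
opening: 0.684
grasp_force: 52.7
```

>>> {"op": "step_arm", "data": {
  "moves": [
    {"tx": 0, "ty": 0, "tz": -0.3, "ax": 0, "ay": 0, "az": 0},
    {"tx": 0, "ty": 0, "tz": -0.4, "ax": 0, "ay": 0, "az": 0},
    {"tx": 0, "ty": 0, "tz": -0.9, "ax": 0, "ay": 0, "az": 0},
    {"tx": 0, "ty": 0, "tz": 0, "ax": 0, "ay": 0, "az": 0}
  ]
}}

```text
clock: 5.3
eef_pos: [428.4, 228.8, 68.0]
tcp_rot: [3.139, 0.003, 2.789]
contact_force: [-0.2, 0.0, -0.8]
opening: 0.688
grasp_force: 54.5
```

```bash
python3 - <<'E'
from h import *
import pickle
D=grab("wrist"); print(D[1].shape); boards("wrist",D); D=grab("side"); boards("side",D)
E
```

```text
(384, 512, 3)
{'c': array([405.3, 363.9]), 'size': array([44.6, 58.7]), 'yaw': np.float32(-73.8), 'label': array([400.3, 383.7]), 'dist': np.float64(20.5), 'z': np.float64(18.3), 'n': np.int64(1665)}
{'c': array([404.6, 364.6]), 'size': array([45. , 58.2]), 'yaw': np.float32(-74.4), 'label': array([399.9, 382.7]), 'dist': np.float64(18.8), 'z': np.float64(17.6), 'n': np.int64(189)}
```

>>> {"op": "step_arm", "data": {
  "moves": [
    {"tx": 0, "ty": 0, "tz": 0, "ax": 0, "ay": 0, "az": -0.023},
    {"tx": -0.2, "ty": -0.5, "tz": 0, "ax": 0, "ay": 0, "az": 0},
    {"tx": -0.4, "ty": -1, "tz": 0, "ax": 0, "ay": 0, "az": 0},
    {"tx": -0.4, "ty": -1, "tz": 0, "ax": 0, "ay": 0, "az": 0},
    {"tx": -0.4, "ty": -1, "tz": 0, "ax": 0, "ay": 0, "az": 0}
  ]
}}

```text
clock: 6.02
eef_pos: [432.7, 132.5, 65.9]
tcp_rot: [-3.141, -0.001, 2.825]
contact_force: [-0.3, -0.5, -1.7]
opening: 0.686
grasp_force: 60.0
```

>>> {"op": "step_arm", "data": {
  "moves": [
    {"tx": -0.4, "ty": -1, "tz": 0, "ax": 0, "ay": 0, "az": 0},
    {"tx": -0.4, "ty": -1, "tz": 0, "ax": 0, "ay": 0, "az": 0},
    {"tx": -0.4, "ty": -1, "tz": 0, "ax": 0, "ay": 0, "az": 0},
    {"tx": -0.4, "ty": -1, "tz": 0, "ax": 0, "ay": 0, "az": 0},
    {"tx": -0.4, "ty": -1, "tz": 0, "ax": 0, "ay": 0, "az": 0}
  ]
}}

```text
clock: 6.65
eef_pos: [441.1, -1.8, 65.9]
tcp_rot: [-3.141, -0.001, 2.825]
contact_force: [-0.9, -0.2, -0.3]
opening: 0.685
grasp_force: 60.0
```

>>> {"op": "step_arm", "data": {
  "moves": [
    {"tx": -0.4, "ty": -1, "tz": 0, "ax": 0, "ay": 0, "az": 0},
    {"tx": -0.2, "ty": -0.5, "tz": 0, "ax": 0, "ay": 0, "az": 0},
    {"tx": 0, "ty": 0, "tz": 0, "ax": 0, "ay": 0, "az": 0},
    {"tx": 0, "ty": 0, "tz": 0, "ax": 0, "ay": 0, "az": 0}
  ]
}}

```text
clock: 7.15
eef_pos: [444.1, -40.1, 66.2]
tcp_rot: [3.142, -0.0, 2.825]
contact_force: [0.0, 0.8, -0.7]
opening: 0.684
grasp_force: 60.1
```

```bash
python3 - <<'E'
from h import *
import pickle
s=r.sense(); print(s["eef_pos"],s["tcp_rot"],s["opening"])
D=grab("wrist"); pickle.dump(D,open("w3.pkl","wb")); save("w3.png",D[1])
E
```

```text
[444.14870178 -40.08259454  66.15867782] [ 3.14156609e+00 -4.35872689e-04  2.82523503e+00] 0.6843674972746461
```

View pics/w3.png

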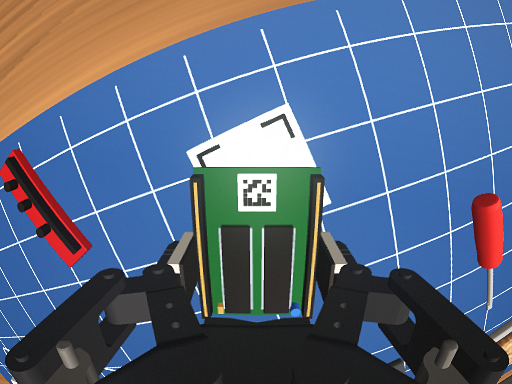

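The board is held square between the pads, label centre at (257,193) and the card partly visible behind it with corners (288,103), (187,152) and (330,204).

```bash
python3 - <<'E'
from h import *
import pickle
D=pickle.load(open("w3.pkl","rb")); i=D[0]
print("label",onplane("wrist",i,[(257,193)],49.5)[0].round(1), "edge mid",onplane("wrist",i,[(192,172),(323,172)],48).round(1).tolist())
c=onplane("wrist",i,[(187,152),(288,103),(330,204)],0)[:,:2]; print(c.round(1).tolist(),np.linalg.norm(c[0]-c[1]),np.linalg.norm(c[2]-c[1]),"centre",(c[0]+c[2])/2)
P=cloud("wrist",*D[::2]); print("depth label",P[193,257],P[150,270])
E
```

```text
label [415.6 -30.6  49.5] edge mid [[396.5, -56.9, 48.0], [415.9, 2.3, 48.0]]
[[389.1, -68.7], [380.0, 1.1], [450.9, 9.0]] 70.31518960522196 71.24529264125152 centre [419.98258381 -29.85455451]
depth label [415.4663841  -30.55326315  49.92664348] [404.56379661 -18.45815918   0.81319011]
```

>>> {"op": "step_arm", "data": {
  "moves": [
    {"tx": -0.12, "ty": 0.03, "tz": 0.5, "ax": 0, "ay": 0, "az": 0},
    {"tx": 0, "ty": 0, "tz": 0.6, "ax": 0, "ay": 0, "az": 0},
    {"tx": 0, "ty": 0, "tz": 0.3, "ax": 0, "ay": 0, "az": 0},
    {"tx": 0, "ty": 0, "tz": 0.1, "ax": 0, "ay": 0, "az": 0},
    {"tx": 0, "ty": 0, "tz": 0, "ax": 0, "ay": 0, "az": 0}
  ]
}}

```text
clock: 7.82
eef_pos: [447.3, -40.7, 28.6]
tcp_rot: [-3.141, -0.001, 2.825]
contact_force: [0.2, -0.3, -1.1]
opening: 0.683
grasp_force: 60.1
```

>>> {"op": "step_arm", "data": {
  "moves": [
    {"tx": 0, "ty": 0, "tz": 0.06, "ax": 0, "ay": 0, "az": 0},
    {"tx": 0, "ty": 0, "tz": 0, "ax": 0, "ay": 0, "az": 0}
  ]
}}

```text
clock: 8.07
eef_pos: [447.7, -40.8, 27.7]
tcp_rot: [3.141, 0.001, 2.825]
contact_force: [-0.9, 0.7, 2.6]
opening: 0.684
grasp_force: 60.5
```

>>> {"op": "step_arm", "data": {
  "moves": [
    {"tx": 0, "ty": 0, "tz": 0, "ax": 0, "ay": 0, "az": 0},
    {"tx": 0, "ty": 0, "tz": 0, "ax": 0, "ay": 0, "az": 0},
    {"tx": 0, "ty": 0, "tz": 0, "ax": 0, "ay": 0, "az": 0}
  ],
  "gripper": 1
}}

```text
clock: 8.45
eef_pos: [447.5, -40.8, 27.3]
tcp_rot: [3.142, 0.0, 2.825]
contact_force: [0.2, -0.3, 0.2]
opening: 1.002
grasp_force: 0.0
```

>>> {"op": "step_arm", "data": {
  "moves": [
    {"tx": 0, "ty": 0, "tz": -0.5, "ax": 0, "ay": 0, "az": 0},
    {"tx": 0, "ty": 0, "tz": -1, "ax": 0, "ay": 0, "az": 0},
    {"tx": 0, "ty": 0, "tz": -1, "ax": 0, "ay": 0, "az": 0},
    {"tx": 0, "ty": 0, "tz": -1, "ax": 0, "ay": 0, "az": 0},
    {"tx": 0, "ty": 0, "tz": -1, "ax": 0, "ay": 0, "az": 0}
  ]
}}

```text
clock: 9.07
eef_pos: [447.4, -40.7, 141.4]
tcp_rot: [3.141, 0.001, 2.825]
contact_force: [0.1, 0.6, -0.2]
opening: 1.0
grasp_force: 0.0
```

>>> {"op": "step_arm", "data": {
  "moves": [
    {"tx": 0, "ty": 0, "tz": -1, "ax": 0, "ay": 0, "az": 0},
    {"tx": 0, "ty": 0, "tz": -1, "ax": 0, "ay": 0, "az": 0},
    {"tx": 0, "ty": 0, "tz": -0.5, "ax": 0, "ay": 0, "az": 0},
    {"tx": 0, "ty": 0, "tz": 0, "ax": 0, "ay": 0, "az": 0}
  ]
}}

```text
clock: 9.57
eef_pos: [447.9, -40.8, 203.1]
tcp_rot: [3.141, 0.002, 2.825]
contact_force: [-0.5, -1.4, -0.4]
opening: 0.997
grasp_force: 0.0
```

```bash
python3 - <<'E'
from h import *
import pickle
s=r.sense(); print(s["eef_pos"],s["tcp_rot"],s["opening"],s["qpos"])
D=grab("wrist"); pickle.dump(D,open("w4.pkl","wb")); save("w4.png",D[1]); boards("wrist",D)
E
```

```text
[447.87022403 -40.7617351  203.12159695] [3.14119110e+00 1.89703458e-03 2.82527442e+00] 0.997003484416999 [-9.40790424e-02  1.43683924e-01  2.04876247e+00 -3.25933178e-05
  9.47207370e-01 -1.34853851e+00]
{'c': array([447. , -40.9]), 'size': array([60.6, 78.2]), 'yaw': np.float32(-18.5), 'label': array([408. , -25.5]), 'dist': np.float64(41.9), 'z': np.float64(16.1), 'n': np.int64(1567)}
```

View pics/w4.png

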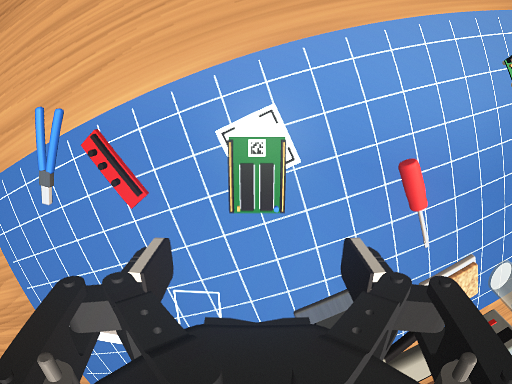

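Board1 lies on the card, centre (447,-41) and yaw -18.5°, which puts the label within 2 mm of the mark centre. Next I'll locate the scanner's grip axis and trigger.

```bash
python3 - <<'E'
from h import *
import pickle
D0=pickle.load(open("d0.pkl","rb"))
for c in("scene","side"):
    info,p,d=D0[c]; P=cloud(c,info,d)
    for y0 in range(30,130,12):
        q=(P[...,1]>y0)&(P[...,1]<y0+12)&(P[...,2]>95)&(P[...,2]<200)&(P[...,0]>560)&(P[...,0]<700)&(d>0)
        if q.sum()<5: continue
        Q=P[q]; u=Q[:,0]*.866*.99-0+Q[:,2]*.5; # along -nose
        w=-Q[:,0]*.5+Q[:,2]*.866
        print(c,y0,q.sum(),"x",np.percentile(Q[:,0],[2,50,98]).round(),"z",np.percentile(Q[:,2],[2,50,98]).round(),"u",np.percentile(u,[2,98]).round(1),"w",np.percentile(w,[2,98]).round(1))
    q=(P[...,2]>30)&(P[...,2]<100)&(P[...,0]>690)&(P[...,0]<770)&(P[...,1]>-20)&(P[...,1]<50)
    print("post",P[q].mean(0),np.percentile(P[q],[5,95],axis=0).round(1).tolist())
    q=(P[...,2]>5)&(P[...,2]<14)&(P[...,0]>620)&(P[...,0]<790)&(P[...,1]>-60)&(P[...,1]<70)
    if q.sum()>50: rc=cv2.minAreaRect(P[q][:,:2].astype(np.float32)); print("base",rc,q.sum())
E
```

```text
scene 30 64 x [633. 657. 696.] z [138. 157. 165.] u [620.5 673.4] w [-210.5 -180.9]
scene 42 56 x [636. 656. 663.] z [143. 156. 164.] u [624.7 643.8] w [-207.5 -180.7]
scene 54 59 x [632. 653. 660.] z [139. 156. 163.] u [621.1 641.9] w [-208.6 -178.9]
scene 66 59 x [625. 652. 659.] z [141. 156. 162.] u [612.8 640.1] w [-206.2 -178.7]
scene 78 56 x [629. 650. 658.] z [140. 156. 164.] u [618.  638.7] w [-206.6 -177.9]
scene 90 58 x [628. 649. 657.] z [141. 156. 163.] u [617.  638.5] w [-204.6 -177.1]
scene 102 54 x [624. 648. 656.] z [141. 156. 167.] u [613.7 637.6] w [-203.8 -175.1]
scene 114 118 x [619. 641. 656.] z [129. 150. 166.] u [602.4 636.5] w [-205.9 -174.3]
scene 126 16 x [631. 635. 638.] z [143. 148. 150.] u [614.1 621.8] w [-193.7 -186.1]
post [737.80295584  12.50707493  66.02793208] [[730.1, 4.6, 33.6], [742.8, 17.0, 97.4]]
base ((704.4111328125, 4.560005187988281), (142.47288513183594, 102.60163879394531), 7.2015533447265625) 1214
side 30 91 x [616. 649. 697.] z [129. 157. 188.] u [599.1 677.5] w [-231.  -175.8]
side 42 54 x [610. 632. 656.] z [136. 158. 165.] u [593.  638.8] w [-196.8 -176.3]
side 54 73 x [606. 625. 656.] z [129. 152. 165.] u [588.1 637.9] w [-200.  -175.8]
side 66 63 x [603. 628. 653.] z [126. 158. 165.] u [583.9 636.5] w [-197.4 -175.4]
side 78 43 x [618. 635. 652.] z [151. 161. 165.] u [604.8 635.2] w [-195.1 -173.9]
side 90 46 x [618. 632. 650.] z [151. 160. 165.] u [606.7 633.8] w [-194.1 -173.4]
side 102 36 x [613. 629. 651.] z [149. 160. 168.] u [602.3 632.6] w [-196.2 -171.1]
side 114 161 x [613. 631. 651.] z [130. 152. 168.] u [598.5 632.4] w [-202.1 -170.9]
side 126 12 x [625. 629. 643.] z [147. 149. 152.] u [610.2 625.3] w [-193.5 -182.2]
post [728.25916499  14.89893514  66.67304547] [[721.5, 9.0, 35.4], [736.8, 18.7, 98.0]]
base ((701.4553833007812, 5.157501220703125), (138.27542114257812, 105.32653045654297), 7.692500114440918) 977
```

The grip axis, base and trigger front all fit a stand at (647,-1) with yaw 7.5°. Turning the tool for the trigger straddle.

>>> {"op": "step_arm", "data": {
  "moves": [
    {"tx": 0, "ty": 0, "tz": 0, "ax": 0, "ay": 0, "az": 0.1022},
    {"tx": 0, "ty": 0, "tz": 0, "ax": 0, "ay": 0, "az": 0.1022},
    {"tx": 0, "ty": 0, "tz": 0, "ax": 0, "ay": 0, "az": 0.1022},
    {"tx": 0, "ty": 0, "tz": 0, "ax": 0, "ay": 0, "az": 0.1022},
    {"tx": 0, "ty": 0, "tz": 0, "ax": 0, "ay": 0, "az": 0.1022}
  ]
}}

```text
clock: 10.25
eef_pos: [446.7, -40.7, 201.0]
tcp_rot: [-3.14, -0.001, 2.017]
contact_force: [-0.7, 0.0, -0.0]
opening: 1.0
grasp_force: 0.0
```

>>> {"op": "step_arm", "data": {
  "moves": [
    {"tx": 0, "ty": 0, "tz": 0, "ax": 0, "ay": 0, "az": 0.1022},
    {"tx": 0, "ty": 0, "tz": 0, "ax": 0, "ay": 0, "az": 0.1022},
    {"tx": 0, "ty": 0, "tz": 0, "ax": -0.1111, "ay": 0, "az": 0},
    {"tx": 0, "ty": 0, "tz": 0, "ax": -0.1111, "ay": 0, "az": 0},
    {"tx": 0, "ty": 0, "tz": 0, "ax": -0.1111, "ay": 0, "az": 0}
  ]
}}

```text
clock: 10.88
eef_pos: [447.0, -37.8, 201.1]
tcp_rot: [2.648, -0.007, 1.708]
contact_force: [1.8, 1.9, -0.7]
opening: 1.001
grasp_force: 0.0
```

>>> {"op": "step_arm", "data": {
  "moves": [
    {"tx": 0, "ty": 0, "tz": 0, "ax": 0, "ay": 0, "az": 0}
  ]
}}

```text
clock: 11.0
eef_pos: [445.4, -37.4, 200.0]
tcp_rot: [2.655, -0.011, 1.706]
contact_force: [-0.3, 0.1, -0.6]
opening: 1.0
grasp_force: 0.0
```

```bash
cat >> h.py <<'E'
def goto(P,Rt=None,s=None):
    "print tool-frame shift in units (25mm) and the remaining rotation vector in units (90deg)"
    s=s or r.sense(); R=Ro.from_euler("xyz",s["tcp_rot"])
    print("pos",np.round(s["eef_pos"],1),"shift/25:",np.round(R.inv().apply(np.array(P)-s["eef_pos"])/25,3))
    if Rt is not None: print("turn/90:",np.round((R.inv()*Rt).as_rotvec()/np.radians(90),3))
th=np.radians(7.5); XS=np.array([np.cos(th),np.sin(th),0]); YS=np.array([-np.sin(th),np.cos(th),0]); Z=np.array([0,0,1.])
STAND=np.array([647,-1,0]); NOSE=-.866*XS-.5*Z
TZ=.5*XS-.866*Z; RTRIG=Ro.from_matrix(np.stack([YS,-NOSE,TZ],1))
TRIG=STAND+147*Z+58*YS+3*NOSE-8*TZ
E
python3 - <<'E'
from h import *
print(TRIG); goto(TRIG-100*TZ,RTRIG); print(r.sense()["qpos"].round(3))
E
```

```text
[632.88792766  55.64259014 152.428     ]
pos [445.4 -37.4 200. ] shift/25: [2.701 5.961 1.419]
turn/90: [-0.024 -0.008 -0.001]
[-0.205 -0.027  2.352  0.447  0.392 -0.716]
```

>>> {"op": "step_arm", "data": {
  "moves": [
    {"tx": 0.45, "ty": 1, "tz": 0.1, "ax": -0.024, "ay": -0.008, "az": 0},
    {"tx": 0.45, "ty": 1, "tz": 0.1, "ax": 0, "ay": 0, "az": 0},
    {"tx": 0.45, "ty": 1, "tz": 0.2, "ax": 0, "ay": 0, "az": 0},
    {"tx": 0.45, "ty": 1, "tz": 0.2, "ax": 0, "ay": 0, "az": 0},
    {"tx": 0.45, "ty": 1, "tz": 0.3, "ax": 0, "ay": 0, "az": 0}
  ]
}}

```text
clock: 11.62
eef_pos: [561.2, 34.4, 244.9]
tcp_rot: [2.616, 0.004, 1.701]
contact_force: [0.9, -1.0, 0.3]
opening: 1.005
grasp_force: 0.0
```

>>> {"op": "step_arm", "data": {
  "moves": [
    {"tx": 0.45, "ty": 0.9, "tz": 0.4, "ax": 0, "ay": 0, "az": 0},
    {"tx": 0, "ty": 0, "tz": 0, "ax": 0, "ay": 0, "az": 0},
    {"tx": 0, "ty": 0, "tz": 0, "ax": 0, "ay": 0, "az": 0}
  ]
}}

```text
clock: 12.0
eef_pos: [581.8, 48.3, 246.5]
tcp_rot: [2.616, 0.003, 1.702]
contact_force: [-0.3, -0.3, -0.1]
opening: 1.004
grasp_force: 0.0
```

```bash
python3 - <<'E'
from h import *
import pickle
goto(TRIG,RTRIG); print(r.sense()["qpos"].round(3))
D=grab("wrist"); pickle.dump(D,open("w5.pkl","wb")); save("w5.png",D[1])
X=STAND+147*Z+58*YS
print(proj("wrist",D[0],[X,X+33*NOSE,X-16*NOSE,STAND+147*Z+120*YS]).round())
E
```

```text
pos [581.8  48.3 246.5] shift/25: [ 0.036 -0.103  4.292]
turn/90: [0.001 0.001 0.001]
[ 0.063  0.104  2.095  0.078  0.419 -0.132]
[[256. 195.]
 [216. 195.]
 [276. 195.]
 [257. 119.]]
```

View pics/w5.png

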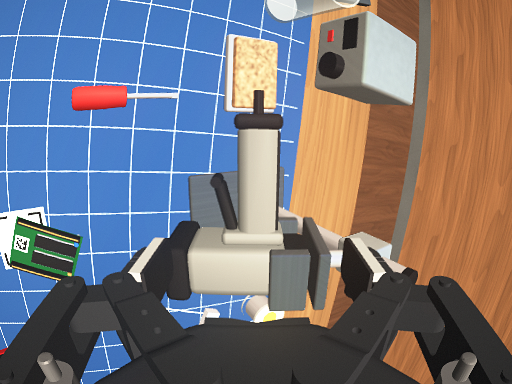

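The view shows the grip at columns 238–280 and the trigger at about (220,200), matching the predictions (256,195) and (216,195). Before straddling, I'll check that the gripper body clears the head.

```bash
python3 - <<'E'
from h import *
import pickle
D0=pickle.load(open("d0.pkl","rb")); D0["wrist"]=pickle.load(open("w5.pkl","rb"))
for c in D0:
    info,p,d=D0[c]; P=cloud(c,info,d); Q=(P-(STAND+147*Z))
    y=Q@YS; a=Q@NOSE; w=-(Q@TZ)   # w: height toward the gripper
    ok=(d>0)&(abs(a)<110)&(w<110)&(w>-40)
    for lo,hi in((-30,0),(0,15),(15,27),(27,45),(45,75),(75,118)):
        q=ok&(y>lo)&(y<hi)
        if c=="wrist": q&=(np.mgrid[:384,:512][0]<250)|((w<45)&(np.mgrid[:384,:512][0]<310))
        if q.sum()>8: print(c,lo,hi,q.sum(),"w",np.percentile(w[q],[50,90,99]).round(),"a",np.percentile(a[q],[1,99]).round())
E
```

```text
scene -30 0 253 w [25. 39. 40.] a [-109.   66.]
scene 0 15 405 w [ 3. 32. 40.] a [-110.   63.]
scene 15 27 530 w [10. 31. 39.] a [-103.   69.]
scene 27 45 104 w [ 3. 12. 14.] a [-24.  20.]
scene 45 75 140 w [ 1. 12. 13.] a [-21.   5.]
scene 75 118 205 w [ 1. 12. 14.] a [-22.   3.]
side -30 0 245 w [32. 43. 44.] a [-99.  74.]
side 0 15 454 w [16. 41. 43.] a [-109.   70.]
side 15 27 862 w [10. 34. 43.] a [-106.   75.]
side 27 45 132 w [13. 17. 32.] a [-50.  70.]
side 45 75 161 w [10. 15. 17.] a [-17.  36.]
side 75 118 152 w [14. 16. 17.] a [-17.  34.]
wrist -30 0 3411 w [34. 43. 44.] a [-75.  72.]
wrist 0 15 3170 w [32. 43. 44.] a [-105.   64.]
wrist 15 27 5296 w [18. 42. 43.] a [-106.   71.]
wrist 27 45 1341 w [15. 17. 18.] a [-20.  27.]
wrist 45 75 2161 w [ 14.  16. 109.] a [-43.  44.]
wrist 75 118 2505 w [15. 16. 18.] a [-17.  16.]
```

>>> {"op": "step_arm", "data": {
  "moves": [
    {"tx": 0.2, "ty": -0.1, "tz": 0.8, "ax": 0, "ay": 0, "az": 0},
    {"tx": 0, "ty": 0, "tz": 1, "ax": 0, "ay": 0, "az": 0},
    {"tx": 0, "ty": 0, "tz": 1, "ax": 0, "ay": 0, "az": 0},
    {"tx": 0, "ty": 0, "tz": 0.9, "ax": 0, "ay": 0, "az": 0},
    {"tx": 0, "ty": 0, "tz": 0.5, "ax": 0, "ay": 0, "az": 0}
  ]
}}

```text
clock: 12.68
eef_pos: [631.5, 59.3, 154.3]
tcp_rot: [2.615, 0.002, 1.702]
contact_force: [-0.5, -0.9, 0.4]
opening: 0.998
grasp_force: 0.0
```

>>> {"op": "step_arm", "data": {
  "moves": [
    {"tx": 0, "ty": 0, "tz": 0, "ax": 0, "ay": 0, "az": 0},
    {"tx": 0, "ty": 0, "tz": 0, "ax": 0, "ay": 0, "az": 0}
  ]
}}

```text
clock: 12.92
eef_pos: [631.9, 59.7, 156.1]
tcp_rot: [2.613, 0.002, 1.702]
contact_force: [-1.2, -0.1, -0.4]
opening: 1.002
grasp_force: 0.0
```

```bash
python3 - <<'E'
from h import *
goto(TRIG+4*YS,RTRIG); print(r.sense()["contact_force"])
E
```

```text
pos [631.9  59.7 156.1] shift/25: [-0.005 -0.059  0.136]
turn/90: [0.003 0.001 0.001]
[-1.16950868 -0.05907383 -0.3658625 ]
```

>>> {"op": "step_arm", "data": {
  "moves": [
    {"tx": 0, "ty": 0, "tz": 0, "ax": 0, "ay": 0, "az": 0},
    {"tx": 0, "ty": 0, "tz": 0, "ax": 0, "ay": 0, "az": 0},
    {"tx": 0, "ty": 0, "tz": 0, "ax": 0, "ay": 0, "az": 0},
    {"tx": 0, "ty": 0, "tz": 0, "ax": 0, "ay": 0, "az": 0},
    {"tx": 0, "ty": 0, "tz": 0, "ax": 0, "ay": 0, "az": 0}
  ],
  "gripper": 0.38,
  "newtons": 20
}}

```text
clock: 13.55
eef_pos: [631.0, 60.0, 155.4]
tcp_rot: [2.615, 0.001, 1.702]
contact_force: [-6.3, 0.8, 5.5]
opening: 0.443
grasp_force: 22.5
```

>>> {"op": "step_arm", "data": {
  "moves": [
    {"tx": 0, "ty": 0, "tz": 0, "ax": 0, "ay": 0, "az": 0},
    {"tx": 0, "ty": 0, "tz": 0, "ax": 0, "ay": 0, "az": 0}
  ]
}}

```text
clock: 13.8
eef_pos: [631.0, 60.0, 155.4]
tcp_rot: [2.615, 0.001, 1.702]
contact_force: [-6.6, 0.3, 5.3]
opening: 0.443
grasp_force: 22.5
```

```bash
python3 - <<'E'
from h import *
s=r.sense();print(s["opening"],s["grasp_force"]); D=grab("side"); boards("side",D)
P=cloud("side",D[0],D[2]);Q=P-(STAND+147*Z); y=Q@YS;a=Q@NOSE;w=-(Q@TZ)
q=(y>45)&(y<75)&(abs(w)<25)&(abs(a)<60); print(np.percentile(a[q],[1,50,99]))
E
```

```text
0.44262803380607657 22.51583492383361
{'c': array([445.7, -40.9]), 'size': array([67.2, 77.7]), 'yaw': np.float32(-18.5), 'label': array([417.4,  -9.4]), 'dist': np.float64(42.3), 'z': np.float64(16.5), 'n': np.int64(174)}
{'c': array([404.7, 364.4]), 'size': array([45. , 57.5]), 'yaw': np.float32(-74.3), 'label': array([399.9, 382.7]), 'dist': np.float64(18.9), 'z': np.float64(17.7), 'n': np.int64(190)}
[-28.88054408   1.06591324  34.68775026]
```

>>> {"op": "step_arm", "data": {
  "moves": [
    {"tx": 0, "ty": 0, "tz": 0, "ax": 0, "ay": 0, "az": 0},
    {"tx": 0, "ty": 0, "tz": 0, "ax": 0, "ay": 0, "az": 0},
    {"tx": 0, "ty": 0, "tz": 0, "ax": 0, "ay": 0, "az": 0},
    {"tx": 0, "ty": 0, "tz": 0, "ax": 0, "ay": 0, "az": 0},
    {"tx": 0, "ty": 0, "tz": 0, "ax": 0, "ay": 0, "az": 0}
  ],
  "gripper": 1
}}

```text
clock: 14.48
eef_pos: [632.4, 59.9, 155.8]
tcp_rot: [2.612, 0.002, 1.702]
contact_force: [0.3, -0.5, -0.0]
opening: 0.999
grasp_force: 0.0
```

>>> {"op": "step_arm", "data": {
  "moves": [
    {"tx": 0, "ty": 0, "tz": -1, "ax": 0, "ay": 0, "az": 0},
    {"tx": 0, "ty": 0, "tz": -1, "ax": 0, "ay": 0, "az": 0},
    {"tx": 0, "ty": 0, "tz": -1, "ax": 0, "ay": 0, "az": 0},
    {"tx": 0, "ty": 0, "tz": -1, "ax": 0, "ay": 0, "az": 0},
    {"tx": 0, "ty": 0, "tz": 0, "ax": 0, "ay": 0, "az": 0}
  ]
}}

```text
clock: 15.1
eef_pos: [582.5, 53.5, 243.7]
tcp_rot: [2.61, 0.002, 1.702]
contact_force: [1.5, 1.1, 0.1]
opening: 1.002
grasp_force: 0.0
```

```bash
python3 - <<'E'
from h import *
s=r.sense();print(s["eef_pos"],s["clock"]); D=grab("side"); boards("side",D); D=grab("scene"); boards("scene",D)
E
```

```text
[582.45725773  53.45185175 243.73695468] 15.1
{'c': array([446.5, -39.6]), 'size': array([65.6, 76.9]), 'yaw': np.float32(-18.5), 'label': array([417.4,  -9.4]), 'dist': np.float64(41.9), 'z': np.float64(16.5), 'n': np.int64(164)}
{'c': array([405.1, 364.5]), 'size': array([44.9, 58.4]), 'yaw': np.float32(-73.8), 'label': array([399.9, 382.7]), 'dist': np.float64(19.0), 'z': np.float64(17.9), 'n': np.int64(184)}
{'c': array([451.2, -40.8]), 'size': array([61.9, 76.1]), 'yaw': np.float32(-16.9), 'label': array([425.2, -15.4]), 'dist': np.float64(36.3), 'z': np.float64(16.3), 'n': np.int64(76)}
{'c': array([409.2, 362.5]), 'size': array([47.3, 55.3]), 'yaw': np.float32(-72.5), 'label': array([402.4, 382.4]), 'dist': np.float64(21.1), 'z': np.float64(16.6), 'n': np.int64(75)}
```

>>> {"op": "step_arm", "data": {
  "moves": [
    {"tx": -0.45, "ty": -0.9, "tz": -0.4, "ax": 0, "ay": 0, "az": 0},
    {"tx": -0.45, "ty": -1, "tz": -0.3, "ax": 0, "ay": 0, "az": 0},
    {"tx": -0.45, "ty": -1, "tz": -0.2, "ax": 0, "ay": 0, "az": 0},
    {"tx": -0.45, "ty": -1, "tz": -0.2, "ax": 0, "ay": 0, "az": 0},
    {"tx": -0.45, "ty": -1, "tz": 0, "ax": 0.111, "ay": 0, "az": 0}
  ]
}}

```text
clock: 15.82
eef_pos: [466.8, -18.3, 201.1]
tcp_rot: [2.795, 0.0, 1.701]
contact_force: [0.6, 1.0, -1.3]
opening: 0.998
grasp_force: 0.0
```

>>> {"op": "step_arm", "data": {
  "moves": [
    {"tx": 0, "ty": 0, "tz": 0, "ax": 0.111, "ay": 0, "az": 0},
    {"tx": 0, "ty": 0, "tz": 0, "ax": 0.111, "ay": 0, "az": 0},
    {"tx": 0, "ty": 0, "tz": 0, "ax": 0, "ay": 0, "az": -0.102},
    {"tx": 0, "ty": 0, "tz": 0, "ax": 0, "ay": 0, "az": -0.102},
    {"tx": 0, "ty": 0, "tz": 0, "ax": 0, "ay": 0, "az": -0.102}
  ]
}}

```text
clock: 16.45
eef_pos: [470.8, -18.0, 202.5]
tcp_rot: [3.139, 0.003, 2.188]
contact_force: [0.9, 0.3, 0.8]
opening: 1.002
grasp_force: 0.0
```

>>> {"op": "step_arm", "data": {
  "moves": [
    {"tx": 0, "ty": 0, "tz": 0, "ax": 0, "ay": 0, "az": -0.102},
    {"tx": 0, "ty": 0, "tz": 0, "ax": 0, "ay": 0, "az": -0.102},
    {"tx": 0, "ty": 0, "tz": 0, "ax": 0, "ay": 0, "az": -0.102},
    {"tx": 0, "ty": 0, "tz": 0, "ax": 0, "ay": 0, "az": -0.102},
    {"tx": 0, "ty": 0, "tz": 0, "ax": 0, "ay": 0, "az": 0}
  ]
}}

```text
clock: 17.08
eef_pos: [470.7, -18.1, 202.9]
tcp_rot: [3.141, 0.004, 2.823]
contact_force: [0.1, -0.2, -0.1]
opening: 1.008
grasp_force: 0.0
```

```bash
cat >> h.py <<'E'
def RDOWN(yaw): # tool down, tool yaw in degrees
    c,s=np.cos(np.radians(yaw)),np.sin(np.radians(yaw)); return Ro.from_matrix(np.array([[c,s,0],[s,-c,0],[0,0,-1.]]))
E
python3 - <<'E'
from h import *
D=grab("wrist"); b=boards("wrist",D)
goto([447,-41,130],RDOWN(161.5)); goto([447,-41,130],RDOWN(161.5),dict(eef_pos=r.sense()["eef_pos"],tcp_rot=RDOWN(161.5).as_euler("xyz")))
E
```

```text
{'c': array([406.9, 356.8]), 'size': array([44.3, 44.4]), 'yaw': np.float32(105.1), 'label': array([405.3, 321.4]), 'dist': np.float64(35.5), 'z': np.float64(17.6), 'n': np.int64(182)}
{'c': array([447.2, -40.9]), 'size': array([59.2, 77.8]), 'yaw': np.float32(-18.0), 'label': array([408.5, -24.4]), 'dist': np.float64(42.1), 'z': np.float64(16.2), 'n': np.int64(1607)}
pos [470.7 -18.1 203. ] shift/25: [ 0.625 -1.171  2.919]
turn/90: [0.    0.003 0.001]
pos [470.7 -18.1 203. ] shift/25: [ 0.609 -1.172  2.922]
turn/90: [-0.  0. -0.]
```

>>> {"op": "step_arm", "data": {
  "moves": [
    {"tx": -0.9, "ty": -0.8, "tz": -0.4, "ax": 0, "ay": 0, "az": 0},
    {"tx": -1, "ty": -0.8, "tz": -0.4, "ax": 0, "ay": 0, "az": 0},
    {"tx": -1, "ty": -0.8, "tz": -0.4, "ax": 0, "ay": 0, "az": 0},
    {"tx": -1, "ty": -0.8, "tz": -0.4, "ax": 0, "ay": 0, "az": 0},
    {"tx": -1, "ty": -0.8, "tz": -0.4, "ax": 0, "ay": 0, "az": 0}
  ]
}}

```text
clock: 17.75
eef_pos: [556.2, -152.2, 254.3]
tcp_rot: [3.141, 0.005, 2.82]
contact_force: [0.7, 1.1, 0.3]
opening: 1.001
grasp_force: 0.0
```

>>> {"op": "step_arm", "data": {
  "moves": [
    {"tx": -1, "ty": -0.8, "tz": 0, "ax": 0, "ay": 0, "az": 0},
    {"tx": -1, "ty": -0.8, "tz": 0, "ax": 0, "ay": 0, "az": 0},
    {"tx": -1, "ty": -0.8, "tz": 0, "ax": 0, "ay": 0, "az": 0},
    {"tx": -1, "ty": -0.8, "tz": 0, "ax": 0, "ay": 0, "az": 0},
    {"tx": -1, "ty": -0.8, "tz": 0, "ax": 0, "ay": 0, "az": 0}
  ]
}}

```text
clock: 18.38
eef_pos: [643.6, -286.2, 254.4]
tcp_rot: [3.141, 0.005, 2.82]
contact_force: [0.4, -0.1, -0.2]
opening: 1.0
grasp_force: 0.0
```

>>> {"op": "step_arm", "data": {
  "moves": [
    {"tx": 0, "ty": 0, "tz": 0, "ax": 0, "ay": 0, "az": 0},
    {"tx": 0, "ty": 0, "tz": 0, "ax": 0, "ay": 0, "az": 0}
  ]
}}

```text
clock: 18.62
eef_pos: [642.7, -284.9, 254.4]
tcp_rot: [3.141, 0.004, 2.822]
contact_force: [-0.1, 0.2, -0.1]
opening: 0.998
grasp_force: 0.0
```

```bash
python3 - <<'E'
from h import *
import pickle
s=r.sense(); print(s["eef_pos"],s["tcp_rot"])
D=grab("wrist"); pickle.dump(D,open("w6.pkl","wb")); save("w6.png",D[1])
E
```

```text
[ 642.65181812 -284.90359177  254.39499593] [3.14070863 0.00436237 2.82183607]
```

View pics/w6.png

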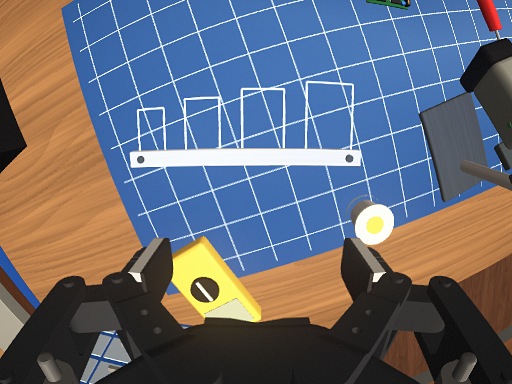

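The empty row is in view: the stop bar lies from (131,158) to (360,158), with its four bays above it, the largest at (330,115). The spool is at (373,222), and there is no other board here.

```bash
python3 - <<'E'
from h import *
import pickle
D=pickle.load(open("w6.pkl","rb")); info,p,d=D; P=cloud("wrist",info,d); hsv=cv2.cvtColor(p,cv2.COLOR_RGB2HSV)
v,u=np.mgrid[:384,:512]
m=(v<185)&(v>140)&(u>120)&(u<368)&(P[...,2]>10.5)&(P[...,2]<20)&(hsv[...,1]<70)
rc=cv2.minAreaRect(P[m][:,:2].astype(np.float32)); print("bar depth",rc,np.median(P[m][:,2]))
w=((hsv[...,1]<60)&(hsv[...,2]>150)&(v<185)&(v>140)&(u>120)&(u<368)).astype(np.uint8)
w=cv2.morphologyEx(w,cv2.MORPH_OPEN,np.ones((5,5)))
px=np.argwhere(w)[:,::-1]; rc=cv2.minAreaRect(onplane("wrist",info,px,14)[:,:2].astype(np.float32)); print("bar z14",rc,cv2.boxPoints(rc).round(1).tolist())
# columns: gray profile across the bar
for c in(180,245,320): print(c,hsv[146:170,c,2].tolist())
# outline corners
w=((hsv[...,1]<90)&(hsv[...,2]>140)&(v<150)&(v>70)&(u>125)&(u<365)).astype(np.uint8)
# mean of the outlines' far edges/side lines in bar frame
ex=np.array([np.cos(np.radians(-18.1)),np.sin(np.radians(-18.1))]);ey=np.array([-ex[1],ex[0]])
n,l,s,ce=cv2.connectedComponentsWithStats(w)
for i in range(1,n):
    if s[i,4]<40: continue
    Q=onplane("wrist",info,np.argwhere(l==i)[:,::-1],0)[:,:2]; rc=cv2.minAreaRect(Q.astype(np.float32)); print("outl",s[i].tolist(),np.round(rc[0],1),np.round(rc[1],1),round(rc[2],1))
print(np.array(info["cam_to_world"])[:3,3])
E
```

```text
bar depth ((625.3875122070312, -296.52398681640625), (295.640625, 20.734323501586914), 71.71597290039062) 14.626036401877172
bar z14 ((624.6641235351562, -296.34100341796875), (295.4246826171875, 21.912437438964844), 71.92312622070312) [[568.4000244140625, -433.3999938964844], [589.2000122070312, -440.20001220703125], [680.9000244140625, -159.3000030517578], [660.0999755859375, -152.5]]
180 [176, 176, 177, 161, 226, 255, 253, 253, 253, 253, 253, 252, 252, 253, 252, 252, 252, 253, 254, 250, 206, 172, 174, 176]
245 [178, 178, 187, 244, 255, 253, 253, 253, 252, 252, 253, 253, 252, 252, 252, 252, 252, 253, 254, 212, 203, 225, 245, 255]
320 [236, 232, 198, 222, 254, 252, 251, 251, 251, 251, 252, 251, 251, 251, 250, 249, 251, 253, 255, 206, 173, 176, 178, 178]
outl [126, 71, 239, 79, 3084] [ 568.6 -277.3] [315.1 105.3] 70.5
[ 578.12136408 -263.63951533  372.35232903]
```

```bash
cat >> h.py <<'E'
BY=-18.2; EX=np.array([np.cos(np.radians(BY)),np.sin(np.radians(BY)),0]);EY=np.array([-EX[1],EX[0],0]); STOP=np.array([615.3,-293.3,0])
E
python3 - <<'E'
from h import *
import pickle
D=pickle.load(open("w6.pkl","rb"))
q=onplane("wrist",D[0],[(306,83),(353,85),(242,89),(284,90),(185,99),(220,98),(138,109),(164,108)],0)
q=q-STOP; print(np.stack([q@EX,q@EY],1).round(1).tolist())
goto([447,-41,130],RDOWN(161.8))
E
```

```text
[[-81.4, 78.1], [-82.4, 139.5], [-72.8, -1.2], [-71.7, 50.6], [-62.5, -73.1], [-62.0, -28.5], [-53.7, -137.7], [-52.5, -101.3]]
pos [ 642.6 -284.7  254.7] shift/25: [10.509  6.797  4.944]
turn/90: [ 0.001  0.003 -0.001]
```

The outlines fit the given middles within 1–2 mm. Returning to board1 to clear it away.

>>> {"op": "step_arm", "data": {
  "moves": [
    {"tx": 1, "ty": 0.6, "tz": 0, "ax": 0, "ay": 0, "az": 0},
    {"tx": 1, "ty": 0.7, "tz": 0, "ax": 0, "ay": 0, "az": 0},
    {"tx": 1, "ty": 0.7, "tz": 0, "ax": 0, "ay": 0, "az": 0},
    {"tx": 1, "ty": 0.7, "tz": 0, "ax": 0, "ay": 0, "az": 0},
    {"tx": 1, "ty": 0.7, "tz": 0.2, "ax": 0, "ay": 0, "az": 0}
  ]
}}

```text
clock: 19.3
eef_pos: [550.0, -164.0, 250.0]
tcp_rot: [3.141, 0.007, 2.824]
contact_force: [0.2, 0.4, -0.3]
opening: 1.001
grasp_force: 0.0
```

>>> {"op": "step_arm", "data": {
  "moves": [
    {"tx": 1, "ty": 0.7, "tz": 0.5, "ax": 0, "ay": 0, "az": 0},
    {"tx": 1, "ty": 0.7, "tz": 1, "ax": 0, "ay": 0, "az": 0},
    {"tx": 1, "ty": 0.7, "tz": 1, "ax": 0, "ay": 0, "az": 0},
    {"tx": 1, "ty": 0.7, "tz": 1, "ax": 0, "ay": 0, "az": 0},
    {"tx": 1, "ty": 0.6, "tz": 1, "ax": 0, "ay": 0, "az": 0}
  ]
}}

```text
clock: 19.92
eef_pos: [458.3, -44.6, 136.1]
tcp_rot: [3.141, 0.007, 2.824]
contact_force: [0.3, 0.2, -0.2]
opening: 0.998
grasp_force: 0.0
```

>>> {"op": "step_arm", "data": {
  "moves": [
    {"tx": 0.5, "ty": 0, "tz": 0.2, "ax": 0, "ay": 0, "az": 0},
    {"tx": 0, "ty": 0, "tz": 0, "ax": 0, "ay": 0, "az": 0},
    {"tx": 0, "ty": 0, "tz": 0, "ax": 0, "ay": 0, "az": 0}
  ]
}}

```text
clock: 20.3
eef_pos: [449.1, -42.6, 132.4]
tcp_rot: [3.141, 0.009, 2.823]
contact_force: [-0.5, 0.2, 0.2]
opening: 1.001
grasp_force: 0.0
```

```bash
python3 - <<'E'
from h import *
D=grab("wrist"); b=boards("wrist",D)
c=[x for x in b if min(x["size"])>50][0]; goto([*c["c"],27.5],RDOWN(c["yaw"]+180)); print(r.sense()["clock"])
E
```

```text
{'c': array([446.8, -40.4]), 'size': array([59.2, 77.7]), 'yaw': np.float32(-18.4), 'label': array([409.2, -28.2]), 'dist': np.float64(39.5), 'z': np.float64(16.4), 'n': np.int64(2077)}
pos [449.1 -42.6 132.3] shift/25: [0.15  0.052 4.193]
turn/90: [0.001 0.005 0.002]
20.35
```

>>> {"op": "step_arm", "data": {
  "moves": [
    {"tx": 0, "ty": 0, "tz": 0, "ax": 0, "ay": 0.005, "az": 0.002},
    {"tx": 0.115, "ty": 0.055, "tz": 1, "ax": 0, "ay": 0, "az": 0},
    {"tx": 0, "ty": 0, "tz": 1, "ax": 0, "ay": 0, "az": 0},
    {"tx": 0, "ty": 0, "tz": 1, "ax": 0, "ay": 0, "az": 0},
    {"tx": 0, "ty": 0, "tz": 1, "ax": 0, "ay": 0, "az": 0}
  ]
}}

```text
clock: 20.98
eef_pos: [445.9, -40.1, 30.7]
tcp_rot: [3.141, -0.001, 2.82]
contact_force: [-0.5, -0.3, -0.6]
opening: 0.998
grasp_force: 0.0
```

>>> {"op": "step_arm", "data": {
  "moves": [
    {"tx": 0, "ty": 0, "tz": 0.17, "ax": 0, "ay": 0, "az": 0},
    {"tx": 0, "ty": 0, "tz": 0, "ax": 0, "ay": 0, "az": 0}
  ]
}}

```text
clock: 21.22
eef_pos: [445.4, -39.9, 27.3]
tcp_rot: [3.141, -0.002, 2.82]
contact_force: [0.1, -0.2, -0.3]
opening: 1.002
grasp_force: 0.0
```

>>> {"op": "step_arm", "data": {
  "moves": [
    {"tx": 0, "ty": 0, "tz": 0, "ax": 0, "ay": 0, "az": 0},
    {"tx": 0, "ty": 0, "tz": 0, "ax": 0, "ay": 0, "az": 0},
    {"tx": 0, "ty": 0, "tz": 0, "ax": 0, "ay": 0, "az": 0},
    {"tx": 0, "ty": 0, "tz": 0, "ax": 0, "ay": 0, "az": 0}
  ],
  "gripper": 0.4,
  "newtons": 60
}}

```text
clock: 21.72
eef_pos: [445.8, -39.8, 28.3]
tcp_rot: [3.141, -0.0, 2.821]
contact_force: [-2.1, 0.3, 11.3]
opening: 0.687
grasp_force: 61.5
```

>>> {"op": "step_arm", "data": {
  "moves": [
    {"tx": 0, "ty": 0, "tz": -0.3, "ax": 0, "ay": 0, "az": 0},
    {"tx": 0, "ty": 0, "tz": -0.4, "ax": 0, "ay": 0, "az": 0},
    {"tx": 0, "ty": 0, "tz": -0.9, "ax": 0, "ay": 0, "az": 0},
    {"tx": 0, "ty": 0, "tz": 0, "ax": 0, "ay": 0, "az": 0}
  ]
}}

```text
clock: 22.22
eef_pos: [446.4, -39.9, 68.7]
tcp_rot: [3.14, 0.001, 2.821]
contact_force: [0.4, 0.1, -1.2]
opening: 0.686
grasp_force: 65.3
```

```bash
sed -i 's/STOP=np.array.*/STOP=np.array([615.3,-293.3,0])+1*EX+.8*EY/' h.py; python3 - <<'E'
from h import *
print(r.sense()["opening"]); t=STOP+108*EY-(42+12)*EX; t[2]=66; print(t)
goto(t,RDOWN(180+BY))
E
```

```text
0.6862757602866487
[ 598.9335204  -173.38929011   66.        ]
pos [446.4 -39.9  68.7] shift/25: [-7.476 -3.145  0.113]
turn/90: [ 0.001  0.001 -0.002]
```

>>> {"op": "step_arm", "data": {
  "moves": [
    {"tx": -0.6, "ty": -0.25, "tz": 0, "ax": 0, "ay": 0, "az": -0.002},
    {"tx": -1, "ty": -0.42, "tz": 0, "ax": 0, "ay": 0, "az": 0},
    {"tx": -1, "ty": -0.42, "tz": 0, "ax": 0, "ay": 0, "az": 0},
    {"tx": -1, "ty": -0.42, "tz": 0, "ax": 0, "ay": 0, "az": 0},
    {"tx": -1, "ty": -0.42, "tz": 0, "ax": 0, "ay": 0, "az": 0}
  ]
}}

```text
clock: 22.85
eef_pos: [540.2, -122.9, 65.9]
tcp_rot: [3.141, -0.003, 2.824]
contact_force: [-0.0, 0.7, -0.6]
opening: 0.68
grasp_force: 65.3
```

>>> {"op": "step_arm", "data": {
  "moves": [
    {"tx": -1, "ty": -0.42, "tz": 0, "ax": 0, "ay": 0, "az": 0},
    {"tx": -1, "ty": -0.42, "tz": 0, "ax": 0, "ay": 0, "az": 0},
    {"tx": -0.88, "ty": -0.37, "tz": 0, "ax": 0, "ay": 0, "az": 0},
    {"tx": 0, "ty": 0, "tz": 0, "ax": 0, "ay": 0, "az": 0},
    {"tx": 0, "ty": 0, "tz": 0, "ax": 0, "ay": 0, "az": 0}
  ]
}}

```text
clock: 23.48
eef_pos: [597.3, -172.7, 65.7]
tcp_rot: [3.141, -0.004, 2.824]
contact_force: [-0.9, 0.4, -1.1]
opening: 0.686
grasp_force: 65.3
```

```bash
python3 - <<'E'
from h import *
s=r.sense();print(s["opening"],s["tcp_rot"]); t=STOP+108*EY-(42+12)*EX; t[2]=66
goto(t,RDOWN(180+BY)); D=grab("wrist"); save("w7.png",D[1]); P=cloud("wrist",D[0],D[2]); hsv=cv2.cvtColor(D[1],cv2.COLOR_RGB2HSV)
# label of the held board at z~50 and its green edge
lab=((hsv[...,1]<60)&(hsv[...,2]>120)&(P[...,2]>38)&(P[...,2]<62)); n,l,st,ce=cv2.connectedComponentsWithStats(lab.astype(np.uint8)); k=1+np.argmax(st[1:,4]); print(st[k],P[l==k].mean(0)); L=P[l==k].mean(0)
e=(L-STOP); print("label in stop frame",e@EX,e@EY)
E
```

```text
0.68620097504528 [ 3.14111513 -0.00401452  2.82359757]
pos [ 597.3 -172.7   65.7] shift/25: [-0.071 -0.007 -0.014]
turn/90: [ 0.    -0.003 -0.   ]
[ 237  178   39   37 1123] [ 570.01238555 -163.64591407   48.63923881]
label in stop frame -84.51746637276337 108.22285463277575
```

>>> {"op": "step_arm", "data": {
  "moves": [
    {"tx": 0, "ty": 0, "tz": 0.5, "ax": 0, "ay": -0.003, "az": 0},
    {"tx": 0, "ty": 0, "tz": 0.6, "ax": 0, "ay": 0, "az": 0},
    {"tx": 0, "ty": 0, "tz": 0.3, "ax": 0, "ay": 0, "az": 0},
    {"tx": 0, "ty": 0, "tz": 0.08, "ax": 0, "ay": 0, "az": 0},
    {"tx": 0, "ty": 0, "tz": 0, "ax": 0, "ay": 0, "az": 0}
  ]
}}

```text
clock: 24.15
eef_pos: [598.4, -172.8, 29.6]
tcp_rot: [3.141, 0.003, 2.824]
contact_force: [0.2, 0.5, -0.7]
opening: 0.682
grasp_force: 65.3
```

>>> {"op": "step_arm", "data": {
  "moves": [
    {"tx": -0.2, "ty": 0, "tz": 0, "ax": 0, "ay": 0, "az": 0},
    {"tx": -0.2, "ty": 0, "tz": 0, "ax": 0, "ay": 0, "az": 0},
    {"tx": 0, "ty": 0, "tz": 0, "ax": 0, "ay": 0, "az": 0}
  ]
}}

```text
clock: 24.52
eef_pos: [608.3, -176.0, 29.8]
tcp_rot: [3.141, 0.003, 2.824]
contact_force: [-0.0, 0.5, 0.6]
opening: 0.683
grasp_force: 65.3
```

>>> {"op": "step_arm", "data": {
  "moves": [
    {"tx": -0.06, "ty": 0, "tz": 0, "ax": 0, "ay": 0, "az": 0},
    {"tx": 0, "ty": 0, "tz": 0, "ax": 0, "ay": 0, "az": 0}
  ]
}}

```text
clock: 24.78
eef_pos: [608.6, -176.1, 29.5]
tcp_rot: [3.141, 0.001, 2.824]
contact_force: [-4.1, 0.9, 0.1]
opening: 0.684
grasp_force: 65.4
```

>>> {"op": "step_arm", "data": {
  "moves": [
    {"tx": -0.04, "ty": 0, "tz": 0, "ax": 0, "ay": 0, "az": 0},
    {"tx": 0, "ty": 0, "tz": 0, "ax": 0, "ay": 0, "az": 0}
  ]
}}

```text
clock: 25.02
eef_pos: [608.6, -176.2, 29.3]
tcp_rot: [3.141, -0.001, 2.824]
contact_force: [-6.8, 2.7, 1.3]
opening: 0.682
grasp_force: 65.5
```

>>> {"op": "step_arm", "data": {
  "moves": [
    {"tx": 0, "ty": 0, "tz": 0.05, "ax": 0, "ay": 0, "az": 0},
    {"tx": 0, "ty": 0, "tz": 0, "ax": 0, "ay": 0, "az": 0}
  ]
}}

```text
clock: 25.28
eef_pos: [608.7, -176.2, 28.5]
tcp_rot: [3.141, -0.0, 2.824]
contact_force: [-7.9, 2.6, 6.8]
opening: 0.685
grasp_force: 66.0
```

>>> {"op": "step_arm", "data": {
  "moves": [
    {"tx": 0, "ty": 0, "tz": 0, "ax": 0, "ay": 0, "az": 0},
    {"tx": 0, "ty": 0, "tz": 0, "ax": 0, "ay": 0, "az": 0},
    {"tx": 0, "ty": 0, "tz": 0, "ax": 0, "ay": 0, "az": 0}
  ],
  "gripper": 1
}}

```text
clock: 25.65
eef_pos: [610.7, -176.9, 28.7]
tcp_rot: [3.141, 0.004, 2.824]
contact_force: [0.6, -0.2, -0.2]
opening: 1.001
grasp_force: 0.0
```

>>> {"op": "step_arm", "data": {
  "moves": [
    {"tx": 0, "ty": 0, "tz": -0.5, "ax": 0, "ay": 0, "az": 0},
    {"tx": 0, "ty": 0, "tz": -1, "ax": 0, "ay": 0, "az": 0},
    {"tx": 0, "ty": 0, "tz": -1, "ax": 0, "ay": 0, "az": 0},
    {"tx": 0, "ty": 0, "tz": -1, "ax": 0, "ay": 0, "az": 0},
    {"tx": 0, "ty": 0, "tz": -1, "ax": 0, "ay": 0, "az": 0}
  ]
}}

```text
clock: 26.28
eef_pos: [610.1, -176.7, 142.8]
tcp_rot: [3.141, 0.004, 2.824]
contact_force: [-0.2, 0.3, 0.1]
opening: 1.002
grasp_force: 0.0
```

>>> {"op": "step_arm", "data": {
  "moves": [
    {"tx": 0, "ty": 0, "tz": -1, "ax": 0, "ay": 0, "az": 0},
    {"tx": 0, "ty": 0, "tz": -1, "ax": 0, "ay": 0, "az": 0},
    {"tx": 0, "ty": 0, "tz": -0.5, "ax": 0, "ay": 0, "az": 0},
    {"tx": 0, "ty": 0, "tz": 0, "ax": 0, "ay": 0, "az": 0}
  ]
}}

```text
clock: 26.78
eef_pos: [610.2, -176.7, 204.6]
tcp_rot: [3.141, 0.005, 2.824]
contact_force: [0.6, 0.3, -0.3]
opening: 0.999
grasp_force: 0.0
```

```bash
cat >> h.py <<'E'
def instop(b):
    for x in b:
        e=np.array([*x["c"],0])-STOP; print("stop frame",np.round([e@EX,e@EY,x["yaw"]-BY],1))
E
python3 - <<'E'
from h import *
import pickle
D=grab("wrist"); b=boards("wrist",D); instop(b); pickle.dump(D,open("w8.pkl","wb")); save("w8.png",D[1])
for c in("side","scene"): D=grab(c); b=boards(c,D)
pickle.dump(D,open("sc8.pkl","wb"))
goto([405,364,203],RDOWN(180-74.3))
E
```

```text
{'c': array([ 613.4, -177.9]), 'size': array([63., 86.]), 'yaw': np.float32(161.8), 'label': array([ 651.5, -190.4]), 'dist': np.float64(40.1), 'z': np.float64(15.9), 'n': np.int64(1738)}
stop frame [-38.9 108.2 180. ]
{'c': array([404.8, 365. ]), 'size': array([44.3, 56.9]), 'yaw': np.float32(-74.2), 'label': array([399.9, 382.7]), 'dist': np.float64(18.4), 'z': np.float64(18.0), 'n': np.int64(175)}
{'c': array([408.6, 363.2]), 'size': array([47.4, 53.5]), 'yaw': np.float32(-72.6), 'label': array([402.4, 382.4]), 'dist': np.float64(20.2), 'z': np.float64(16.2), 'n': np.int64(68)}
pos [ 609.1 -176.4  202.4] shift/25: [14.508 17.986 -0.033]
turn/90: [0.001 0.001 0.623]
```

View pics/w8.png

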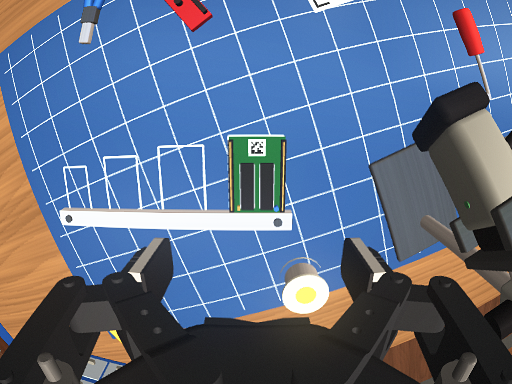

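Board1 stands against the bar at image (257,175), square to it. No third board shows in any view, so board3 is next and last.

>>> {"op": "step_arm", "data": {
  "moves": [
    {"tx": 1, "ty": 0.5, "tz": 0, "ax": 0, "ay": 0, "az": 0},
    {"tx": 1, "ty": 0.5, "tz": 0, "ax": 0, "ay": 0, "az": 0},
    {"tx": 1, "ty": 0.5, "tz": 0, "ax": 0, "ay": 0, "az": 0},
    {"tx": 1, "ty": 0.5, "tz": 0, "ax": 0, "ay": 0, "az": 0},
    {"tx": 1, "ty": 0.5, "tz": 0, "ax": 0, "ay": 0, "az": 0}
  ]
}}

```text
clock: 27.55
eef_pos: [509.2, -77.5, 202.1]
tcp_rot: [3.141, 0.001, 2.824]
contact_force: [0.4, 0.8, -0.0]
opening: 1.002
grasp_force: 0.0
```

>>> {"op": "step_arm", "data": {
  "moves": [
    {"tx": 1, "ty": 1, "tz": 0, "ax": 0, "ay": 0, "az": 0},
    {"tx": 1, "ty": 1, "tz": 0, "ax": 0, "ay": 0, "az": 0},
    {"tx": 1, "ty": 1, "tz": 0, "ax": 0, "ay": 0, "az": 0},
    {"tx": 1, "ty": 1, "tz": 0, "ax": 0, "ay": 0, "az": 0},
    {"tx": 1, "ty": 1, "tz": 0, "ax": 0, "ay": 0, "az": 0}
  ]
}}

```text
clock: 28.18
eef_pos: [429.7, 80.4, 202.1]
tcp_rot: [-3.141, 0.001, 2.824]
contact_force: [0.6, 0.3, -0.4]
opening: 0.998
grasp_force: 0.0
```

>>> {"op": "step_arm", "data": {
  "moves": [
    {"tx": 0.45, "ty": 1, "tz": 0, "ax": 0, "ay": 0, "az": 0},
    {"tx": 0.45, "ty": 1, "tz": 0, "ax": 0, "ay": 0, "az": 0},
    {"tx": 0.45, "ty": 1, "tz": 0, "ax": 0, "ay": 0, "az": 0},
    {"tx": 0.45, "ty": 1, "tz": 0, "ax": 0, "ay": 0, "az": 0},
    {"tx": 0.45, "ty": 1, "tz": 0, "ax": 0, "ay": 0, "az": 0}
  ]
}}

```text
clock: 28.8
eef_pos: [415.8, 216.6, 201.9]
tcp_rot: [-3.141, 0.002, 2.824]
contact_force: [-0.2, -0.2, 0.1]
opening: 1.001
grasp_force: 0.0
```

>>> {"op": "step_arm", "data": {
  "moves": [
    {"tx": 0.45, "ty": 1, "tz": 0, "ax": 0, "ay": 0, "az": 0},
    {"tx": 0.45, "ty": 1, "tz": 0, "ax": 0, "ay": 0, "az": 0},
    {"tx": 0.45, "ty": 1, "tz": 0, "ax": 0, "ay": 0, "az": 0},
    {"tx": 0.45, "ty": 1, "tz": 0, "ax": 0, "ay": 0, "az": 0},
    {"tx": 0.45, "ty": 1, "tz": 0, "ax": 0, "ay": 0, "az": 0}
  ]
}}

```text
clock: 29.42
eef_pos: [401.4, 352.8, 201.6]
tcp_rot: [-3.141, 0.002, 2.824]
contact_force: [-0.4, 0.1, 0.2]
opening: 1.003
grasp_force: 0.0
```

>>> {"op": "step_arm", "data": {
  "moves": [
    {"tx": 0, "ty": 0.4, "tz": 0.5, "ax": 0, "ay": 0, "az": 0.104},
    {"tx": 0, "ty": 0, "tz": 0.5, "ax": 0, "ay": 0, "az": 0.104},
    {"tx": 0, "ty": 0, "tz": 0.5, "ax": 0, "ay": 0, "az": 0.104},
    {"tx": 0, "ty": 0, "tz": 0.5, "ax": 0, "ay": 0, "az": 0.104},
    {"tx": 0, "ty": 0, "tz": 0.5, "ax": 0, "ay": 0, "az": 0.104}
  ]
}}

```text
clock: 30.05
eef_pos: [404.8, 361.3, 138.7]
tcp_rot: [3.141, 0.002, 2.002]
contact_force: [0.3, 0.2, -0.1]
opening: 0.996
grasp_force: 0.0
```

>>> {"op": "step_arm", "data": {
  "moves": [
    {"tx": 0, "ty": 0, "tz": 0, "ax": 0, "ay": 0, "az": 0.104},
    {"tx": 0, "ty": 0, "tz": 0, "ax": 0, "ay": 0, "az": 0},
    {"tx": 0, "ty": 0, "tz": 0, "ax": 0, "ay": 0, "az": 0}
  ]
}}

```text
clock: 30.42
eef_pos: [405.2, 361.6, 139.8]
tcp_rot: [3.14, 0.001, 1.847]
contact_force: [-0.6, 0.1, 0.4]
opening: 1.002
grasp_force: 0.0
```

```bash
python3 - <<'E'
from h import *
D=grab("wrist"); b=boards("wrist",D); s=r.sense(); print(s["tcp_rot"])
c=b[0]; R=RDOWN(c["yaw"]+180); goto([*c["c"],31],R); goto([*c["c"],31],None,dict(eef_pos=s["eef_pos"],tcp_rot=R.as_euler("xyz")))
E
```

```text
{'c': array([405.8, 364.6]), 'size': array([43.7, 57.8]), 'yaw': np.float32(-74.3), 'label': array([400.1, 384. ]), 'dist': np.float64(20.3), 'z': np.float64(18.9), 'n': np.int64(1120)}
[3.13928127e+00 1.27493184e-03 1.84665256e+00]
pos [405.2 361.7 140. ] shift/25: [0.111 0.043 4.36 ]
turn/90: [0.001 0.001 0.001]
pos [405.2 361.7 140. ] shift/25: [0.106 0.053 4.36 ]
```

>>> {"op": "step_arm", "data": {
  "moves": [
    {"tx": 0.11, "ty": 0.05, "tz": 1, "ax": 0, "ay": 0, "az": 0},
    {"tx": 0, "ty": 0, "tz": 1, "ax": 0, "ay": 0, "az": 0},
    {"tx": 0, "ty": 0, "tz": 1, "ax": 0, "ay": 0, "az": 0},
    {"tx": 0, "ty": 0, "tz": 1, "ax": 0, "ay": 0, "az": 0},
    {"tx": 0, "ty": 0, "tz": 0.36, "ax": 0, "ay": 0, "az": 0}
  ]
}}

```text
clock: 31.1
eef_pos: [405.5, 364.1, 30.0]
tcp_rot: [3.141, 0.002, 1.845]
contact_force: [-0.4, 0.3, 0.8]
opening: 1.004
grasp_force: 0.0
```

>>> {"op": "step_arm", "data": {
  "moves": [
    {"tx": 0, "ty": 0, "tz": 0, "ax": 0, "ay": 0, "az": 0},
    {"tx": 0, "ty": 0, "tz": 0, "ax": 0, "ay": 0, "az": 0},
    {"tx": 0, "ty": 0, "tz": 0, "ax": 0, "ay": 0, "az": 0},
    {"tx": 0, "ty": 0, "tz": 0, "ax": 0, "ay": 0, "az": 0},
    {"tx": 0, "ty": 0, "tz": 0, "ax": 0, "ay": 0, "az": 0}
  ],
  "gripper": 0.3,
  "newtons": 60
}}

```text
clock: 31.72
eef_pos: [406.8, 365.3, 32.5]
tcp_rot: [3.137, 0.0, 1.844]
contact_force: [-0.8, -0.5, 4.8]
opening: 0.495
grasp_force: 60.4
```

>>> {"op": "step_arm", "data": {
  "moves": [
    {"tx": 0, "ty": 0, "tz": -0.3, "ax": 0, "ay": 0, "az": 0},
    {"tx": 0, "ty": 0, "tz": -0.4, "ax": 0, "ay": 0, "az": 0},
    {"tx": 0, "ty": 0, "tz": -0.9, "ax": 0, "ay": 0, "az": 0},
    {"tx": 0, "ty": 0, "tz": 0, "ax": 0, "ay": 0, "az": 0}
  ]
}}

```text
clock: 32.22
eef_pos: [407.0, 365.6, 73.0]
tcp_rot: [3.136, -0.0, 1.844]
contact_force: [-0.8, -0.4, -0.5]
opening: 0.497
grasp_force: 61.2
```

>>> {"op": "step_arm", "data": {
  "moves": [
    {"tx": 0, "ty": 0, "tz": 0, "ax": 0, "ay": 0, "az": -0.104},
    {"tx": 0, "ty": 0, "tz": 0, "ax": 0, "ay": 0, "az": -0.104},
    {"tx": 0, "ty": 0, "tz": 0, "ax": 0, "ay": 0, "az": -0.104},
    {"tx": 0, "ty": 0, "tz": 0, "ax": 0, "ay": 0, "az": -0.104},
    {"tx": 0, "ty": 0, "tz": 0, "ax": 0, "ay": 0, "az": -0.104}
  ]
}}

```text
clock: 32.85
eef_pos: [405.7, 364.5, 70.6]
tcp_rot: [3.141, 0.002, 2.666]
contact_force: [0.6, -0.5, 0.2]
opening: 0.495
grasp_force: 61.2
```

>>> {"op": "step_arm", "data": {
  "moves": [
    {"tx": 0, "ty": 0, "tz": 0, "ax": 0, "ay": 0, "az": -0.104},
    {"tx": 0, "ty": 0, "tz": 0, "ax": 0, "ay": 0, "az": 0}
  ]
}}

```text
clock: 33.1
eef_pos: [405.7, 364.5, 70.7]
tcp_rot: [3.142, 0.002, 2.823]
contact_force: [0.2, 0.9, -1.1]
opening: 0.495
grasp_force: 61.2
```

```bash
python3 - <<'E'
from h import *
s=r.sense(); print(s["opening"],s["tcp_rot"])
t=np.array([419,-30.5,71])+20*EX; print(t); goto(t,RDOWN(180+BY))
E
```

```text
0.4953409995728466 [3.14157664e+00 2.48911682e-03 2.82279970e+00]
[437.99944103 -36.74669837  71.        ]
pos [405.7 364.5  70.7] shift/25: [-6.2550e+00 -1.4836e+01  3.0000e-03]
turn/90: [ 0.     0.002 -0.001]
```

>>> {"op": "step_arm", "data": {
  "moves": [
    {"tx": -0.21, "ty": -0.5, "tz": 0, "ax": 0, "ay": 0.002, "az": 0},
    {"tx": -0.42, "ty": -1, "tz": 0, "ax": 0, "ay": 0, "az": 0},
    {"tx": -0.42, "ty": -1, "tz": 0, "ax": 0, "ay": 0, "az": 0},
    {"tx": -0.42, "ty": -1, "tz": 0, "ax": 0, "ay": 0, "az": 0},
    {"tx": -0.42, "ty": -1, "tz": 0, "ax": 0, "ay": 0, "az": 0}
  ]
}}

```text
clock: 33.72
eef_pos: [415.4, 241.4, 71.0]
tcp_rot: [3.141, -0.001, 2.821]
contact_force: [-0.3, -0.3, -1.5]
opening: 0.5
grasp_force: 61.2
```

>>> {"op": "step_arm", "data": {
  "moves": [
    {"tx": -0.42, "ty": -1, "tz": 0, "ax": 0, "ay": 0, "az": 0},
    {"tx": -0.42, "ty": -1, "tz": 0, "ax": 0, "ay": 0, "az": 0},
    {"tx": -0.42, "ty": -1, "tz": 0, "ax": 0, "ay": 0, "az": 0},
    {"tx": -0.42, "ty": -1, "tz": 0, "ax": 0, "ay": 0, "az": 0},
    {"tx": -0.42, "ty": -1, "tz": 0, "ax": 0, "ay": 0, "az": 0}
  ]
}}

```text
clock: 34.35
eef_pos: [426.1, 106.4, 71.0]
tcp_rot: [3.141, -0.001, 2.821]
contact_force: [-0.0, 0.2, -0.9]
opening: 0.496
grasp_force: 61.2
```

>>> {"op": "step_arm", "data": {
  "moves": [
    {"tx": -0.42, "ty": -1, "tz": 0, "ax": 0, "ay": 0, "az": 0},
    {"tx": -0.42, "ty": -1, "tz": 0, "ax": 0, "ay": 0, "az": 0},
    {"tx": -0.42, "ty": -1, "tz": 0, "ax": 0, "ay": 0, "az": 0},
    {"tx": -0.42, "ty": -1, "tz": 0, "ax": 0, "ay": 0, "az": 0},
    {"tx": -0.42, "ty": -1, "tz": 0, "ax": 0, "ay": 0, "az": 0}
  ]
}}

```text
clock: 34.98
eef_pos: [436.7, -28.7, 70.9]
tcp_rot: [3.141, -0.001, 2.821]
contact_force: [0.2, -0.4, -0.1]
opening: 0.495
grasp_force: 61.2
```

>>> {"op": "step_arm", "data": {
  "moves": [
    {"tx": -0.16, "ty": -0.34, "tz": 0, "ax": 0, "ay": 0, "az": 0},
    {"tx": 0, "ty": 0, "tz": 0, "ax": 0, "ay": 0, "az": 0},
    {"tx": 0, "ty": 0, "tz": 0, "ax": 0, "ay": 0, "az": 0}
  ]
}}

```text
clock: 35.35
eef_pos: [438.2, -36.1, 70.9]
tcp_rot: [3.141, -0.001, 2.824]
contact_force: [-0.8, 0.7, -1.3]
opening: 0.495
grasp_force: 61.2
```

```bash
cat >> h.py <<'E'
def heldlabel(D,z=50):
    P=cloud("wrist",D[0],D[2]); hsv=cv2.cvtColor(D[1],cv2.COLOR_RGB2HSV)
    lab=((hsv[...,1]<60)&(hsv[...,2]>120)&(abs(P[...,2]-z)<9)); n,l,st,ce=cv2.connectedComponentsWithStats(lab.astype(np.uint8)); k=1+np.argmax(st[1:,4]); L=P[l==k].mean(0); print("label",st[k],L.round(1)); return L
E
python3 - <<'E'
from h import *
s=r.sense(); print(s["opening"],s["tcp_rot"],s["eef_pos"]); D=grab("wrist"); save("w9.png",D[1]); L=heldlabel(D)
R=RDOWN(180+BY); print(R.inv().apply(np.array([419,-30.5,L[2]])-L)/25)
E
```

```text
0.4946798944679911 [ 3.14106598e+00 -6.63246574e-04  2.82357562e+00] [438.22526481 -36.08148619  70.89653325]
label [ 238  193   38   36 1002] [419.2 -29.7  49.7]
[-0.00381503 -0.03251386  0.        ]
```

>>> {"op": "step_arm", "data": {
  "moves": [
    {"tx": 0, "ty": -0.03, "tz": 0.5, "ax": 0, "ay": 0, "az": 0},
    {"tx": 0, "ty": 0, "tz": 0.6, "ax": 0, "ay": 0, "az": 0},
    {"tx": 0, "ty": 0, "tz": 0.3, "ax": 0, "ay": 0, "az": 0},
    {"tx": 0, "ty": 0, "tz": 0.12, "ax": 0, "ay": 0, "az": 0},
    {"tx": 0, "ty": 0, "tz": 0, "ax": 0, "ay": 0, "az": 0}
  ]
}}

```text
clock: 36.02
eef_pos: [437.9, -37.2, 32.7]
tcp_rot: [3.141, -0.001, 2.824]
contact_force: [-0.1, -0.6, -1.0]
opening: 0.494
grasp_force: 61.2
```

>>> {"op": "step_arm", "data": {
  "moves": [
    {"tx": 0, "ty": 0, "tz": 0.04, "ax": 0, "ay": 0, "az": 0},
    {"tx": 0, "ty": 0, "tz": 0, "ax": 0, "ay": 0, "az": 0}
  ]
}}

```text
clock: 36.28
eef_pos: [438.3, -37.3, 32.4]
tcp_rot: [3.141, -0.0, 2.824]
contact_force: [-3.3, 0.9, 11.4]
opening: 0.496
grasp_force: 62.5
```

>>> {"op": "step_arm", "data": {
  "moves": [
    {"tx": 0, "ty": 0, "tz": 0, "ax": 0, "ay": 0, "az": 0},
    {"tx": 0, "ty": 0, "tz": 0, "ax": 0, "ay": 0, "az": 0},
    {"tx": 0, "ty": 0, "tz": 0, "ax": 0, "ay": 0, "az": 0},
    {"tx": 0, "ty": 0, "tz": 0, "ax": 0, "ay": 0, "az": 0}
  ],
  "gripper": 1
}}

```text
clock: 36.78
eef_pos: [438.3, -37.3, 31.9]
tcp_rot: [3.141, -0.0, 2.824]
contact_force: [-0.7, 0.2, 0.0]
opening: 1.003
grasp_force: 0.0
```

>>> {"op": "step_arm", "data": {
  "moves": [
    {"tx": 0, "ty": 0, "tz": -0.5, "ax": 0, "ay": 0, "az": 0},
    {"tx": 0, "ty": 0, "tz": -1, "ax": 0, "ay": 0, "az": 0},
    {"tx": 0, "ty": 0, "tz": -1, "ax": 0, "ay": 0, "az": 0},
    {"tx": 0, "ty": 0, "tz": -1, "ax": 0, "ay": 0, "az": 0},
    {"tx": 0, "ty": 0, "tz": -1, "ax": 0, "ay": 0, "az": 0}
  ]
}}

```text
clock: 37.4
eef_pos: [438.2, -37.3, 146.1]
tcp_rot: [3.141, 0.0, 2.824]
contact_force: [0.5, -1.0, 0.2]
opening: 0.998
grasp_force: 0.0
```

>>> {"op": "step_arm", "data": {
  "moves": [
    {"tx": 0, "ty": 0, "tz": -1, "ax": 0, "ay": 0, "az": 0},
    {"tx": 0, "ty": 0, "tz": -1, "ax": 0, "ay": 0, "az": 0},
    {"tx": 0, "ty": 0, "tz": -0.3, "ax": 0, "ay": 0, "az": 0},
    {"tx": 0, "ty": 0, "tz": 0, "ax": 0, "ay": 0, "az": 0}
  ]
}}

```text
clock: 37.9
eef_pos: [438.3, -37.3, 202.3]
tcp_rot: [3.141, 0.001, 2.824]
contact_force: [-0.7, -0.2, -0.4]
opening: 1.002
grasp_force: 0.0
```

```bash
python3 - <<'E'
from h import *
print(r.sense()["eef_pos"]); D=grab("wrist"); save("w10.png",D[1]); b=boards("wrist",D)
for x in b: y=np.radians(x["yaw"]); print("label",x["c"]-20*np.array([np.cos(y),np.sin(y)]))
D=grab("side"); boards("side",D)
E
```

```text
[438.33789987 -37.3428751  202.2875196 ]
{'c': array([438.5, -37.5]), 'size': array([44.3, 58.2]), 'yaw': np.float32(-18.3), 'label': array([423.2, -31.9]), 'dist': np.float64(16.3), 'z': np.float64(18.9), 'n': np.int64(773)}
{'c': array([ 592. , -170.2]), 'size': array([41. , 60.2]), 'yaw': np.float32(-108.5), 'label': array([ 569.5, -157. ]), 'dist': np.float64(26.1), 'z': np.float64(17.9), 'n': np.int64(165)}
label [419.49236488 -31.23399734]
label [ 598.38406086 -151.2465477 ]
```

>>> {"op": "step_arm", "data": {
  "moves": [
    {"tx": 0, "ty": 0, "tz": 0, "ax": 0, "ay": 0, "az": 0.1022},
    {"tx": 0, "ty": 0, "tz": 0, "ax": 0, "ay": 0, "az": 0.1022},
    {"tx": 0, "ty": 0, "tz": 0, "ax": 0, "ay": 0, "az": 0.1022},
    {"tx": 0, "ty": 0, "tz": 0, "ax": 0, "ay": 0, "az": 0.1022},
    {"tx": 0, "ty": 0, "tz": 0, "ax": 0, "ay": 0, "az": 0.1022}
  ]
}}

```text
clock: 38.62
eef_pos: [437.6, -37.3, 200.8]
tcp_rot: [-3.14, -0.002, 2.016]
contact_force: [-0.9, 0.6, -0.6]
opening: 1.002
grasp_force: 0.0
```

>>> {"op": "step_arm", "data": {
  "moves": [
    {"tx": 0, "ty": 0, "tz": 0, "ax": 0, "ay": 0, "az": 0.1022},
    {"tx": 0, "ty": 0, "tz": 0, "ax": 0, "ay": 0, "az": 0.1022},
    {"tx": 0, "ty": 0, "tz": 0, "ax": -0.1111, "ay": 0, "az": 0},
    {"tx": 0, "ty": 0, "tz": 0, "ax": -0.1111, "ay": 0, "az": 0},
    {"tx": 0, "ty": 0, "tz": 0, "ax": -0.1111, "ay": 0, "az": 0}
  ]
}}

```text
clock: 39.25
eef_pos: [437.9, -34.5, 200.9]
tcp_rot: [2.647, -0.008, 1.706]
contact_force: [0.6, 2.8, 0.2]
opening: 1.001
grasp_force: 0.0
```

>>> {"op": "step_arm", "data": {
  "moves": [
    {"tx": 0, "ty": 0, "tz": 0, "ax": 0, "ay": 0, "az": 0}
  ]
}}

```text
clock: 39.38
eef_pos: [436.3, -34.1, 199.7]
tcp_rot: [2.654, -0.011, 1.705]
contact_force: [0.8, -0.3, -0.4]
opening: 1.001
grasp_force: 0.0
```

```bash
python3 - <<'E'
from h import *
T=TRIG+4*YS-100*TZ
goto(T,RTRIG); goto(T,None,dict(eef_pos=r.sense()["eef_pos"],tcp_rot=RTRIG.as_euler("xyz")))
E
```

```text
pos [436.3 -34.1 199.7] shift/25: [2.691 6.266 1.576]
turn/90: [-0.023 -0.007 -0.002]
pos [436.3 -34.1 199.7] shift/25: [2.693 6.213 1.772]
```

>>> {"op": "step_arm", "data": {
  "moves": [
    {"tx": 0.4, "ty": 1, "tz": 0.1, "ax": -0.023, "ay": -0.007, "az": -0.002},
    {"tx": 0.4, "ty": 1, "tz": 0.1, "ax": 0, "ay": 0, "az": 0},
    {"tx": 0.4, "ty": 1, "tz": 0.2, "ax": 0, "ay": 0, "az": 0},
    {"tx": 0.4, "ty": 1, "tz": 0.2, "ax": 0, "ay": 0, "az": 0},
    {"tx": 0.4, "ty": 1, "tz": 0.3, "ax": 0, "ay": 0, "az": 0}
  ]
}}

```text
clock: 40.0
eef_pos: [552.8, 31.6, 244.6]
tcp_rot: [2.617, 0.003, 1.703]
contact_force: [0.1, -0.7, 0.2]
opening: 1.0
grasp_force: 0.0
```

>>> {"op": "step_arm", "data": {
  "moves": [
    {"tx": 0.4, "ty": 1, "tz": 0.4, "ax": 0, "ay": 0, "az": 0},
    {"tx": 0.29, "ty": 0.2, "tz": 0.2, "ax": 0, "ay": 0, "az": 0},
    {"tx": 0, "ty": 0, "tz": 0, "ax": 0, "ay": 0, "az": 0},
    {"tx": 0, "ty": 0, "tz": 0, "ax": 0, "ay": 0, "az": 0}
  ]
}}

```text
clock: 40.5
eef_pos: [581.0, 52.5, 245.7]
tcp_rot: [2.616, 0.002, 1.704]
contact_force: [-0.3, -0.8, 0.6]
opening: 0.999
grasp_force: 0.0
```

```bash
python3 - <<'E'
from h import *
goto(TRIG+4*YS-2*TZ,RTRIG)
D=grab("wrist"); boards("wrist",D); D=grab("side"); boards("side",D)
E
```

```text
pos [581.   52.5 245.7] shift/25: [ 0.017 -0.077  4.19 ]
turn/90: [0.001 0.001 0.002]
{'c': array([438.8, -37.4]), 'size': array([45.9, 58. ]), 'yaw': np.float32(-17.9), 'label': array([424.9, -29.3]), 'dist': np.float64(16.0), 'z': np.float64(18.3), 'n': np.int64(683)}
```

>>> {"op": "step_arm", "data": {
  "moves": [
    {"tx": 0, "ty": -0.08, "tz": 0.8, "ax": 0, "ay": 0, "az": 0},
    {"tx": 0, "ty": 0, "tz": 1, "ax": 0, "ay": 0, "az": 0},
    {"tx": 0, "ty": 0, "tz": 1, "ax": 0, "ay": 0, "az": 0},
    {"tx": 0, "ty": 0, "tz": 0.9, "ax": 0, "ay": 0, "az": 0},
    {"tx": 0, "ty": 0, "tz": 0.5, "ax": 0, "ay": 0, "az": 0}
  ]
}}

```text
clock: 41.22
eef_pos: [632.4, 59.0, 153.8]
tcp_rot: [2.615, 0.002, 1.704]
contact_force: [-0.4, -0.4, 0.5]
opening: 1.001
grasp_force: 0.0
```

>>> {"op": "step_arm", "data": {
  "moves": [
    {"tx": 0, "ty": 0, "tz": 0, "ax": 0, "ay": 0, "az": 0},
    {"tx": 0, "ty": 0, "tz": 0, "ax": 0, "ay": 0, "az": 0}
  ]
}}

```text
clock: 41.48
eef_pos: [632.6, 59.3, 155.4]
tcp_rot: [2.613, 0.002, 1.704]
contact_force: [0.0, 0.3, -0.1]
opening: 1.003
grasp_force: 0.0
```

>>> {"op": "step_arm", "data": {
  "moves": [
    {"tx": 0, "ty": 0, "tz": 0, "ax": 0, "ay": 0, "az": 0},
    {"tx": 0, "ty": 0, "tz": 0, "ax": 0, "ay": 0, "az": 0},
    {"tx": 0, "ty": 0, "tz": 0, "ax": 0, "ay": 0, "az": 0},
    {"tx": 0, "ty": 0, "tz": 0, "ax": 0, "ay": 0, "az": 0},
    {"tx": 0, "ty": 0, "tz": 0, "ax": 0, "ay": 0, "az": 0}
  ],
  "gripper": 0.38,
  "newtons": 20
}}

```text
clock: 42.1
eef_pos: [631.5, 59.6, 154.6]
tcp_rot: [2.616, 0.001, 1.703]
contact_force: [-6.1, 1.3, 5.2]
opening: 0.443
grasp_force: 22.1
```

>>> {"op": "step_arm", "data": {
  "moves": [
    {"tx": 0, "ty": 0, "tz": 0, "ax": 0, "ay": 0, "az": 0},
    {"tx": 0, "ty": 0, "tz": 0, "ax": 0, "ay": 0, "az": 0},
    {"tx": 0, "ty": 0, "tz": 0, "ax": 0, "ay": 0, "az": 0}
  ]
}}

```text
clock: 42.48
eef_pos: [631.5, 59.6, 154.6]
tcp_rot: [2.616, 0.001, 1.703]
contact_force: [-7.5, 0.6, 6.0]
opening: 0.437
grasp_force: 22.1
```

```bash
python3 - <<'E'
from h import *
D=grab("wrist"); boards("wrist",D)
E
```

```text
{'c': array([463.1, -45.3]), 'size': array([ 7.4, 46.3]), 'yaw': np.float32(-107.7), 'label': array([473.8, -22.8]), 'dist': np.float64(24.9), 'z': np.float64(17.7), 'n': np.int64(136)}
```

>>> {"op": "step_arm", "data": {
  "moves": [
    {"tx": 0, "ty": 0, "tz": 0, "ax": 0, "ay": 0, "az": 0},
    {"tx": 0, "ty": 0, "tz": 0, "ax": 0, "ay": 0, "az": 0},
    {"tx": 0, "ty": 0, "tz": 0, "ax": 0, "ay": 0, "az": 0},
    {"tx": 0, "ty": 0, "tz": 0, "ax": 0, "ay": 0, "az": 0},
    {"tx": 0, "ty": 0, "tz": 0, "ax": 0, "ay": 0, "az": 0}
  ],
  "gripper": 1
}}

```text
clock: 43.15
eef_pos: [633.0, 59.5, 155.0]
tcp_rot: [2.613, 0.002, 1.704]
contact_force: [0.5, 0.6, 0.9]
opening: 1.001
grasp_force: 0.0
```

>>> {"op": "step_arm", "data": {
  "moves": [
    {"tx": 0, "ty": 0, "tz": -1, "ax": 0, "ay": 0, "az": 0},
    {"tx": 0, "ty": 0, "tz": -1, "ax": 0, "ay": 0, "az": 0},
    {"tx": 0, "ty": 0, "tz": -1, "ax": 0, "ay": 0, "az": 0},
    {"tx": 0, "ty": 0, "tz": -1, "ax": 0, "ay": 0, "az": 0},
    {"tx": 0, "ty": 0, "tz": 0, "ax": 0, "ay": 0, "az": 0}
  ]
}}

```text
clock: 43.78
eef_pos: [583.2, 52.9, 243.0]
tcp_rot: [2.61, 0.002, 1.704]
contact_force: [0.5, -0.6, 0.3]
opening: 0.994
grasp_force: 0.0
```

```bash
python3 - <<'E'
from h import *
D=grab("wrist"); save("w11.png",D[1]); b=boards("wrist",D)
for x in b: y=np.radians(x["yaw"]); print("label",x["c"]-20*np.array([np.cos(y),np.sin(y)]))
E
```

```text
{'c': array([438.7, -37.4]), 'size': array([45.5, 57.9]), 'yaw': np.float32(-18.0), 'label': array([425.4, -28.9]), 'dist': np.float64(15.8), 'z': np.float64(18.5), 'n': np.int64(686)}
label [419.71447563 -31.19320774]
```

Scan 2 is done with the board unmoved. Back to board3.

>>> {"op": "step_arm", "data": {
  "moves": [
    {"tx": -0.45, "ty": -0.9, "tz": -0.4, "ax": 0, "ay": 0, "az": 0},
    {"tx": -0.45, "ty": -1, "tz": -0.3, "ax": 0, "ay": 0, "az": 0},
    {"tx": -0.45, "ty": -1, "tz": -0.2, "ax": 0, "ay": 0, "az": 0},
    {"tx": -0.45, "ty": -1, "tz": -0.2, "ax": 0, "ay": 0, "az": 0},
    {"tx": -0.45, "ty": -1, "tz": 0, "ax": 0.111, "ay": 0, "az": 0}
  ]
}}

```text
clock: 44.45
eef_pos: [467.7, -19.0, 200.6]
tcp_rot: [2.796, -0.0, 1.703]
contact_force: [0.4, 0.8, -1.4]
opening: 0.998
grasp_force: 0.0
```

>>> {"op": "step_arm", "data": {
  "moves": [
    {"tx": -0.4, "ty": -0.8, "tz": 0, "ax": 0.111, "ay": 0, "az": 0},
    {"tx": 0, "ty": 0, "tz": 0, "ax": 0.111, "ay": 0, "az": 0},
    {"tx": 0, "ty": 0, "tz": 0, "ax": 0, "ay": 0, "az": -0.102},
    {"tx": 0, "ty": 0, "tz": 0, "ax": 0, "ay": 0, "az": -0.102},
    {"tx": 0, "ty": 0, "tz": 0, "ax": 0, "ay": 0, "az": -0.102}
  ]
}}

```text
clock: 45.08
eef_pos: [454.4, -31.2, 195.1]
tcp_rot: [3.139, 0.003, 2.19]
contact_force: [0.6, -0.5, -0.6]
opening: 1.0
grasp_force: 0.0
```

>>> {"op": "step_arm", "data": {
  "moves": [
    {"tx": 0, "ty": 0, "tz": 0, "ax": 0, "ay": 0, "az": -0.102},
    {"tx": 0, "ty": 0, "tz": 0, "ax": 0, "ay": 0, "az": -0.102},
    {"tx": 0, "ty": 0, "tz": 0, "ax": 0, "ay": 0, "az": -0.102},
    {"tx": 0, "ty": 0, "tz": 0, "ax": 0, "ay": 0, "az": -0.102},
    {"tx": 0, "ty": 0, "tz": 0, "ax": 0, "ay": 0, "az": 0}
  ]
}}

```text
clock: 45.7
eef_pos: [454.3, -31.2, 195.5]
tcp_rot: [3.141, 0.004, 2.825]
contact_force: [0.4, -0.8, 0.1]
opening: 0.998
grasp_force: 0.0
```

```bash
python3 - <<'E'
from h import *
D=grab("wrist"); save("w12.png",D[1]); b=boards("wrist",D); s=r.sense()
c=min(b,key=lambda x:np.hypot(*(x["c"]-[438,-37]))); R=RDOWN(c["yaw"]+180); goto([*c["c"],31],R); goto([*c["c"],31],None,dict(eef_pos=s["eef_pos"],tcp_rot=R.as_euler("xyz")))
E
```

```text
{'c': array([438.4, -37.9]), 'size': array([43.5, 58.3]), 'yaw': np.float32(-17.7), 'label': array([423.3, -32.5]), 'dist': np.float64(16.0), 'z': np.float64(18.8), 'n': np.int64(793)}
{'c': array([ 596., -172.]), 'size': array([50. , 59.9]), 'yaw': np.float32(-108.6), 'label': array([ 572.4, -152.9]), 'dist': np.float64(30.3), 'z': np.float64(15.7), 'n': np.int64(282)}
pos [454.3 -31.2 195.6] shift/25: [ 0.547 -0.455  6.582]
turn/90: [ 0.     0.003 -0.007]
pos [454.3 -31.2 195.6] shift/25: [ 0.525 -0.448  6.584]
```

>>> {"op": "step_arm", "data": {
  "moves": [
    {"tx": 0, "ty": 0, "tz": 0, "ax": 0, "ay": 0.003, "az": -0.002},
    {"tx": 0.26, "ty": -0.225, "tz": 1, "ax": 0, "ay": 0, "az": 0},
    {"tx": 0.26, "ty": -0.225, "tz": 1, "ax": 0, "ay": 0, "az": 0},
    {"tx": 0, "ty": 0, "tz": 1, "ax": 0, "ay": 0, "az": 0},
    {"tx": 0, "ty": 0, "tz": 1, "ax": 0, "ay": 0, "az": 0}
  ]
}}

```text
clock: 46.38
eef_pos: [438.7, -38.0, 95.7]
tcp_rot: [3.141, 0.001, 2.827]
contact_force: [0.3, -0.1, -0.1]
opening: 1.0
grasp_force: 0.0
```

>>> {"op": "step_arm", "data": {
  "moves": [
    {"tx": 0, "ty": 0, "tz": 1, "ax": 0, "ay": 0, "az": 0},
    {"tx": 0, "ty": 0, "tz": 1, "ax": 0, "ay": 0, "az": 0},
    {"tx": 0, "ty": 0, "tz": 0.55, "ax": 0, "ay": 0, "az": 0},
    {"tx": 0, "ty": 0, "tz": 0, "ax": 0, "ay": 0, "az": 0}
  ]
}}

```text
clock: 46.88
eef_pos: [438.1, -37.9, 32.0]
tcp_rot: [-3.141, -0.001, 2.828]
contact_force: [-0.9, 0.3, 0.0]
opening: 1.0
grasp_force: 0.0
```

>>> {"op": "step_arm", "data": {
  "moves": [
    {"tx": 0, "ty": 0, "tz": 0, "ax": 0, "ay": 0, "az": 0},
    {"tx": 0, "ty": 0, "tz": 0, "ax": 0, "ay": 0, "az": 0},
    {"tx": 0, "ty": 0, "tz": 0, "ax": 0, "ay": 0, "az": 0},
    {"tx": 0, "ty": 0, "tz": 0, "ax": 0, "ay": 0, "az": 0},
    {"tx": 0, "ty": 0, "tz": 0, "ax": 0, "ay": 0, "az": 0}
  ],
  "gripper": 0.3,
  "newtons": 60
}}

```text
clock: 47.5
eef_pos: [439.2, -38.0, 33.7]
tcp_rot: [3.141, 0.002, 2.829]
contact_force: [-2.4, 0.3, 11.1]
opening: 0.494
grasp_force: 59.2
```

>>> {"op": "step_arm", "data": {
  "moves": [
    {"tx": 0, "ty": 0, "tz": -0.3, "ax": 0, "ay": 0, "az": 0},
    {"tx": 0, "ty": 0, "tz": -0.4, "ax": 0, "ay": 0, "az": 0},
    {"tx": 0, "ty": 0, "tz": -0.9, "ax": 0, "ay": 0, "az": 0},
    {"tx": 0, "ty": 0, "tz": 0, "ax": 0, "ay": 0, "az": 0}
  ]
}}

```text
clock: 48.0
eef_pos: [439.8, -38.0, 74.3]
tcp_rot: [3.141, 0.004, 2.829]
contact_force: [0.2, -0.7, -0.1]
opening: 0.492
grasp_force: 61.4
```

```bash
python3 - <<'E'
from h import *
s=r.sense(); print(s["opening"],s["tcp_rot"]); t=STOP-52*EY-(32+14)*EX; t[2]=71; print(t)
goto(t,RDOWN(180+BY)); D=grab("wrist"); heldlabel(D); save("w13.png",D[1])
E
```

```text
0.49241436499086266 [3.14055913 0.00370705 2.82889125]
[ 556.55970985 -327.88349771   71.        ]
pos [439.8 -38.   74.3] shift/25: [-8.011 -9.595  0.15 ]
turn/90: [0.001 0.002 0.003]
label [239 191  37  35 977] [419.9 -31.5  51.8]
```

View pics/w13.png

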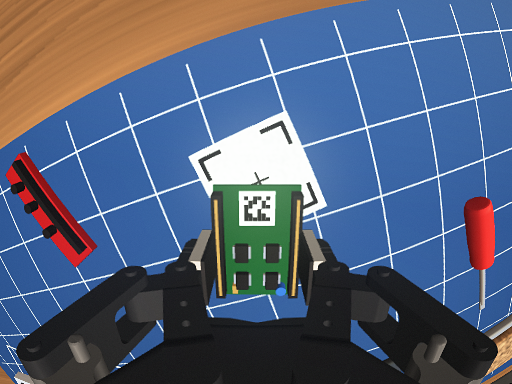

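Board3 is held square, with the label at (257,208). Carrying it to its bay.

>>> {"op": "step_arm", "data": {
  "moves": [
    {"tx": -0.5, "ty": -0.6, "tz": 0, "ax": 0, "ay": 0.002, "az": 0.003},
    {"tx": -0.8, "ty": -0.96, "tz": 0, "ax": 0, "ay": 0, "az": 0},
    {"tx": -0.8, "ty": -0.96, "tz": 0, "ax": 0, "ay": 0, "az": 0},
    {"tx": -0.8, "ty": -0.96, "tz": 0, "ax": 0, "ay": 0, "az": 0},
    {"tx": -0.8, "ty": -0.96, "tz": 0, "ax": 0, "ay": 0, "az": 0}
  ]
}}

```text
clock: 48.68
eef_pos: [491.7, -173.0, 71.7]
tcp_rot: [3.141, -0.004, 2.824]
contact_force: [-0.6, 0.8, -0.5]
opening: 0.495
grasp_force: 61.4
```

>>> {"op": "step_arm", "data": {
  "moves": [
    {"tx": -0.8, "ty": -0.96, "tz": 0, "ax": 0, "ay": 0, "az": 0},
    {"tx": -0.8, "ty": -0.96, "tz": 0, "ax": 0, "ay": 0, "az": 0},
    {"tx": -0.8, "ty": -0.96, "tz": 0, "ax": 0, "ay": 0, "az": 0},
    {"tx": -0.8, "ty": -0.96, "tz": 0, "ax": 0, "ay": 0, "az": 0},
    {"tx": -0.8, "ty": -0.96, "tz": 0, "ax": 0, "ay": 0, "az": 0}
  ]
}}

```text
clock: 49.3
eef_pos: [549.2, -318.1, 71.1]
tcp_rot: [3.141, -0.004, 2.824]
contact_force: [0.6, 0.5, -0.2]
opening: 0.495
grasp_force: 61.4
```

>>> {"op": "step_arm", "data": {
  "moves": [
    {"tx": -0.3, "ty": -0.36, "tz": 0, "ax": 0, "ay": 0, "az": 0},
    {"tx": 0, "ty": 0, "tz": 0, "ax": 0, "ay": 0, "az": 0},
    {"tx": 0, "ty": 0, "tz": 0, "ax": 0, "ay": 0, "az": 0}
  ]
}}

```text
clock: 49.68
eef_pos: [553.0, -327.1, 71.6]
tcp_rot: [3.141, -0.004, 2.825]
contact_force: [-0.1, -0.1, -0.9]
opening: 0.492
grasp_force: 61.4
```

```bash
python3 - <<'E'
from h import *
s=r.sense(); print(s["opening"],s["tcp_rot"]); t=STOP-52*EY-(32+14)*EX; t[2]=71
goto(t,RDOWN(180+BY)); D=grab("wrist"); e=heldlabel(D)-STOP; print(e@EX,e@EY); save("w14.png",D[1]); instop(boards("wrist",D))
E
```

```text
0.4922852339217489 [ 3.14081421 -0.0041851   2.82461954]
pos [ 553.  -327.1   71.6] shift/25: [-0.143  0.015  0.025]
turn/90: [ 0.    -0.003  0.   ]
label [ 239  191   37   35 1000] [ 533.2 -320.5   49.3]
-70.4986360130947 -52.30044878954251
{'c': array([ 612. , -181.1]), 'size': array([66. , 85.3]), 'yaw': np.float32(161.4), 'label': array([ 642.5, -193.9]), 'dist': np.float64(33.1), 'z': np.float64(15.5), 'n': np.int64(2068)}
{'c': array([ 606.9, -344.8]), 'size': array([ 5.4, 52.2]), 'yaw': np.float32(-107.9), 'label': array([ 545.2, -324.3]), 'dist': np.float64(65.0), 'z': np.float64(14.9), 'n': np.int64(200)}
stop frame [-39.2 104.7 179.6]
stop frame [  7.1 -52.4 -89.7]
```

>>> {"op": "step_arm", "data": {
  "moves": [
    {"tx": 0, "ty": 0, "tz": 0.5, "ax": 0, "ay": -0.003, "az": 0},
    {"tx": 0, "ty": 0, "tz": 0.6, "ax": 0, "ay": 0, "az": 0},
    {"tx": 0, "ty": 0, "tz": 0.3, "ax": 0, "ay": 0, "az": 0},
    {"tx": 0, "ty": 0, "tz": 0.08, "ax": 0, "ay": 0, "az": 0},
    {"tx": 0, "ty": 0, "tz": 0, "ax": 0, "ay": 0, "az": 0}
  ]
}}

```text
clock: 50.35
eef_pos: [553.8, -328.3, 34.9]
tcp_rot: [3.141, 0.002, 2.824]
contact_force: [0.3, 0.2, 0.1]
opening: 0.492
grasp_force: 61.4
```

>>> {"op": "step_arm", "data": {
  "moves": [
    {"tx": -0.3, "ty": 0, "tz": 0, "ax": 0, "ay": 0, "az": 0},
    {"tx": -0.25, "ty": 0, "tz": 0, "ax": 0, "ay": 0, "az": 0},
    {"tx": 0, "ty": 0, "tz": 0, "ax": 0, "ay": 0, "az": 0}
  ]
}}

```text
clock: 50.72
eef_pos: [567.7, -333.0, 35.4]
tcp_rot: [3.142, 0.003, 2.824]
contact_force: [0.1, -0.4, -1.1]
opening: 0.489
grasp_force: 61.4
```

>>> {"op": "step_arm", "data": {
  "moves": [
    {"tx": -0.05, "ty": 0, "tz": 0, "ax": 0, "ay": 0, "az": 0},
    {"tx": 0, "ty": 0, "tz": 0, "ax": 0, "ay": 0, "az": 0}
  ]
}}

```text
clock: 50.98
eef_pos: [568.0, -333.0, 35.1]
tcp_rot: [3.141, 0.002, 2.824]
contact_force: [-0.0, 0.3, -1.1]
opening: 0.493
grasp_force: 61.4
```

>>> {"op": "step_arm", "data": {
  "moves": [
    {"tx": -0.05, "ty": 0, "tz": 0, "ax": 0, "ay": 0, "az": 0},
    {"tx": 0, "ty": 0, "tz": 0, "ax": 0, "ay": 0, "az": 0}
  ]
}}

```text
clock: 51.22
eef_pos: [569.3, -333.4, 35.1]
tcp_rot: [3.141, 0.002, 2.824]
contact_force: [0.1, -0.3, -0.8]
opening: 0.489
grasp_force: 61.4
```

>>> {"op": "step_arm", "data": {
  "moves": [
    {"tx": -0.05, "ty": 0, "tz": 0.02, "ax": 0, "ay": 0, "az": 0},
    {"tx": 0, "ty": 0, "tz": 0, "ax": 0, "ay": 0, "az": 0}
  ]
}}

```text
clock: 51.48
eef_pos: [569.8, -333.5, 34.3]
tcp_rot: [3.141, 0.001, 2.824]
contact_force: [-3.1, 1.2, -0.8]
opening: 0.492
grasp_force: 61.5
```

>>> {"op": "step_arm", "data": {
  "moves": [
    {"tx": -0.04, "ty": 0, "tz": 0.02, "ax": 0, "ay": 0, "az": 0},
    {"tx": 0, "ty": 0, "tz": 0, "ax": 0, "ay": 0, "az": 0}
  ]
}}

```text
clock: 51.72
eef_pos: [569.9, -333.5, 33.9]
tcp_rot: [3.141, -0.001, 2.824]
contact_force: [-6.6, 1.3, 3.8]
opening: 0.492
grasp_force: 61.9
```

>>> {"op": "step_arm", "data": {
  "moves": [
    {"tx": 0, "ty": 0, "tz": 0.01, "ax": 0, "ay": 0, "az": 0}
  ]
}}

```text
clock: 51.85
eef_pos: [569.9, -333.5, 33.8]
tcp_rot: [3.141, -0.001, 2.824]
contact_force: [-7.8, 2.2, 8.4]
opening: 0.491
grasp_force: 62.2
```

>>> {"op": "step_arm", "data": {
  "moves": [
    {"tx": 0, "ty": 0, "tz": 0, "ax": 0, "ay": 0, "az": 0},
    {"tx": 0, "ty": 0, "tz": 0, "ax": 0, "ay": 0, "az": 0},
    {"tx": 0, "ty": 0, "tz": 0, "ax": 0, "ay": 0, "az": 0}
  ],
  "gripper": 0.9
}}

```text
clock: 52.22
eef_pos: [571.8, -334.3, 34.0]
tcp_rot: [3.141, 0.003, 2.824]
contact_force: [0.1, -0.8, 0.2]
opening: 0.898
grasp_force: 0.0
```

>>> {"op": "step_arm", "data": {
  "moves": [
    {"tx": 0, "ty": 0, "tz": -0.5, "ax": 0, "ay": 0, "az": 0},
    {"tx": 0, "ty": 0, "tz": -1, "ax": 0, "ay": 0, "az": 0},
    {"tx": 0, "ty": 0, "tz": -1, "ax": 0, "ay": 0, "az": 0},
    {"tx": 0, "ty": 0, "tz": -1, "ax": 0, "ay": 0, "az": 0},
    {"tx": -0.5, "ty": 1, "tz": -1, "ax": 0, "ay": 0, "az": 0}
  ]
}}

```text
clock: 52.85
eef_pos: [590.3, -315.1, 148.3]
tcp_rot: [-3.141, 0.003, 2.822]
contact_force: [0.1, -0.1, -0.6]
opening: 0.904
grasp_force: 0.0
```

>>> {"op": "step_arm", "data": {
  "moves": [
    {"tx": -0.5, "ty": 1, "tz": -1, "ax": 0, "ay": 0, "az": 0},
    {"tx": -0.5, "ty": 1, "tz": -1, "ax": 0, "ay": 0, "az": 0},
    {"tx": -0.5, "ty": 1, "tz": -0.5, "ax": 0, "ay": 0, "az": 0},
    {"tx": 0, "ty": 0, "tz": 0, "ax": 0, "ay": 0, "az": 0},
    {"tx": 0, "ty": 0, "tz": 0, "ax": 0, "ay": 0, "az": 0}
  ]
}}

```text
clock: 53.48
eef_pos: [649.1, -254.5, 208.2]
tcp_rot: [3.142, 0.0, 2.825]
contact_force: [0.1, -0.2, -0.2]
opening: 0.902
grasp_force: 0.0
```

```bash
python3 - <<'E'
from h import *
import pickle
D=grab("wrist"); pickle.dump(D,open("w15.pkl","wb")); save("w15.png",D[1]); print(r.sense()["eef_pos"],r.sense()["clock"])
info,p,d=D; P=cloud("wrist",info,d); hsv=cv2.cvtColor(p,cv2.COLOR_RGB2HSV)
g=((hsv[...,0]>45)&(hsv[...,0]<90)&(hsv[...,1]>90)&(hsv[...,2]>40)).astype(np.uint8); g=cv2.morphologyEx(g,cv2.MORPH_CLOSE,np.ones((9,9)))
n,l,s,ce=cv2.connectedComponentsWithStats(g)
for i in range(1,n):
    if s[i,4]<200: continue
    Q=onplane("wrist",info,np.argwhere(l==i)[:,::-1],10)-STOP; rc=cv2.minAreaRect(np.stack([Q@EX,Q@EY],1).astype(np.float32)); print(s[i].tolist(),np.round(rc[0],1),np.round(rc[1],1),round(rc[2],1),(Q@EX).max(),(Q@EX).min())
E
```

```text
[ 648.82711133 -254.76216759  207.93073886] 53.525
[287, 80, 56, 79, 1747] [-42.6 108.7] [58.8 83.6] 89.9 -0.7594149257533116 -84.38664496761712
[146, 100, 40, 59, 1484] [-32.3 -53.1] [43.9 63.4] 89.9 -0.5468440842966718 -64.04287904403108
```

View pics/w15.png

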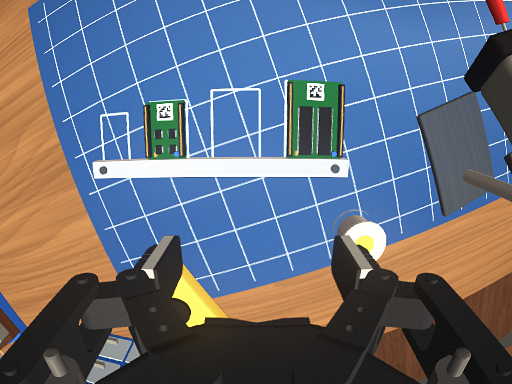

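The row is complete: both boards are flat against the bar in their own bays, at (316,118) and (166,130), square and within about 1 mm of the middles. The arm is clear, so I'm handing in.

```bash
python3 - <<'E'
from h import *
for c in("side","scene"): boards(c,grab(c))
print(workorder.sign_off())
E
```

```text
the job is handed in; nothing more can be done
None
```

I booked in the only two boards I could find, the largest and the third: both were scanned in order and now stand square against the stop bar in their own bays. The job is handed in, though the sign-off gave no verdict.

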